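Moisture reading on a sill blank in the drilling jig

ROBOT

A 6-joint arm with a two-finger parallel gripper is mounted at the origin on the work surface. World frame = base frame: x ahead of the robot, y to its left, z up, the work surface at z = 0. Lengths are in m, angles in rad, forces in N, time in s.
With the tool pointing down it reaches from about 0.325 to 0.9 m from the base axis. Payload 6.1 kg.
Tool frame: the origin (TCP) lies at the very end of the fingers, on their centre line; the grasp point (between the pads) lies 19 mm behind it; y points along the fingers, x is the direction in which the jaws open and shut, and the axes are right-handed (so a half turn about y gives the same grasp; the last joint's range is limited). The gripper opens to 87 mm and grips with 3 to 60 N. Pads are 19 mm wide; open, the fingers measure 117 mm over their backs; the gripper's body (75 mm by 190 mm) begins 51 mm behind the grasp point.
Start: joints at [1.211, 0.22, 1.526, -0, 1.395, -0.126], TCP at [0.145, 0.608, 0.223] pointing down, gripper open.
Joint ranges: [-2.98, 2.98], [-0.91, 2.08], [0.09, 2.57], [-1.24, 4.39], [0.2, 2.65], [-2.68, 2.68]. Speed limits (rad/s): [2.57, 2.57, 3.01, 3.14, 3.14, 3.14].

INTERFACE

Orientations are given as a unit quaternion [w, x, y, z].
In Python, from cell import read_state, capture, camera_info, close_job gives the robot as it stands.
- The arm moves only by the tool carry_out, never from a script. Its argument "series" is a list of rows, each a list of 7 numbers: the shift along the tool's x, y, z in m, then the turn, a rotation vector about the tool's x, y, z in degrees, then the opening, from 0 (shut) to 1 (fully open). A call has 1 to 12 rows; each row shifts and turns the pose as measured when the row begins, along the tool's axes as they then stand; what a row does not reach is not made up. A row lasts 1/10 s, in which the tool goes at most 50 mm and 8.59 degrees, less where a joint would pass 70% of its speed; a pose out of reach is approached as far as the arm can. A call with a gripper value outside its range is refused whole. The fingers move at their own pace and stop on an object; the grip force is fixed at half the most. Time passes only in rows, so rows that do not move let the fingers close. It gives the time, the measured TCP pose, the force and the opening at its end, in the units of the state.
- read_state(): the state, without advancing time (a new reading comes with each control period).
- capture(name): name is "scene" or "side" or "wrist"; returns the picture (420x560x3 uint8, red, green, blue); there is no depth.
- camera_info(name): a dict with "K" (3x3 intrinsics, pixels), "T" (4x4, takes a point from camera to world coordinates). Camera axes: x right, y down, z forward; pixel columns grow to the right and rows downward; lengths in m; the calibration is good to about 2 mm. A picture is of the moment at which its call begins: read the wrist's pose just before it. camera_info takes no time and is no camera call; for the wrist camera it gives the pose at the moment of the call.
- close_job(): hands the job in, once; it reports no verdict.
The state is a dict: "time_s": time; "joints": joint angles; "joint_vel": joint speeds; "effort": joint torques, N m; "tcp_pos": TCP position; "ee_rot": TCP orientation; "contact_force": force on the tool from outside, world axes, zero at the start; "torque": the same for the moment, N m; "width": opening from 0.0 (shut) to 1.0 (fully open).
Only numpy, scipy, OpenCV 4.12 (cv2) and the standard library are available. Lean on these libraries where they do the work, as an engineer would, in place of code of your own. Each camera call takes 0.05 s, during which the arm holds its last target. There are 200 camera calls.

TASK

Swing the orange clamp lever fully over to unlock the guard carriage, slide the carriage until its red pointer is over the green tag (never drag it while it is locked), and swing the lever fully back to lock it. Then take the yellow moisture probe out of its stand and hold its tip on the red spot of the wooden blank, square to the sloping face, pressing lightly so that the sprung nose is about half in. Finish while still holding it there like that - do not let go - and leave everything else on the table where it is.

Things in the scene. Friction and masses are not known exactly. Their poses are not given: they have to be found in the camera images.
- jig: Dark steel base plate of the jig, fixed to the table, 230 x 420 x 20 mm (x, y, z); origin at the centre of its underside. A steel rail runs along its y, 60 mm to +x of the origin, and carries the blue guard carriage. A red fence strip runs along its front (-x) edge.
- carriage (a joint): Slide of the blue guard carriage along the jig's y axis, in m: 0 at the jig's middle, range -0.16 to 0.16, positive to the jig's +y. It drags with about 3 N and stays where it is left; the lever does not stop it physically. The carriage is a block 56 x 70 mm (x, y), its top 59 mm above the table, on the rail; lever, pointer and guard plate ride on it.
- pointer (a point): End of the small red pointer on the +x side of the carriage, 110 mm to +x of the jig's origin and 29 mm above the table; it travels with the carriage, just above the two coloured tags.
- green_tag: Green tag, the park mark: a fixed plate 26 x 14 x 4 mm lying on the jig's base along its far (+x) edge, 14 mm measured along the slide; origin at the centre of its underside, axes parallel to the jig's. The green and the yellow tag may be at either end of the rail.
- yellow_tag: Yellow tag of the same size at the other end of the rail: the working position, not wanted now.
- lever (a joint): Orange clamp lever on top of the carriage, hinged about the jig's y axis: 0 = locked, leaning 0.5 rad (29 deg) from vertical to the jig's -x; 1.0 rad = fully unlocked, leaning 0.5 rad to +x. It stays where it is left (friction 0.07 N m, about 1 N at its tip). It has stops at 0 and 1.0.
- lever_tip (a point): Free end of the lever, 90 mm from its hinge; the outer 54 mm is a flat-sided orange grip, 16 mm across y and 20 mm the other way, which can be pinched across the jig's y or pushed. A pinch that does not lean with the lever twists against it and lags, so lean with it or go past.
- guard_edge (a point): Middle of the front (-x) top edge of the clear guard plate on the carriage, 88 mm above the table. The plate is 80 mm along y and reaches from here 120 mm to +x, over the blank; a 14 mm clear lip hangs under this edge.
- lever_hinge (a point): Middle of the lever's hinge on the carriage, 77 mm above the table; it travels with the carriage.
- blank: Pale wooden window-sill blank, clamped (fixed) on the jig against the fence, 100 mm wide (x), 300 mm long (y); its top slopes at 0.35 rad (20 deg), facing up and towards the jig's -x: 26 mm high at the front and 62 mm at the back above the jig's base plate, which is 20 mm thick. Origin at the centre of its underside.
- spot: The marked spot, a red disc 22 mm in diameter with a white centre, flat on the blank's sloping top; origin at its centre on the wood, z is the outward normal of the sloping face. It starts under or near the clear guard.
- stand: Wooden block 80 x 80 x 70 mm, fixed to the table, left or right of the jig, with a square hole through it in which the probe stands; origin at the centre of its underside.
- probe: Yellow moisture probe, 120 g, upright in the stand. Origin on its axis at the underside of the black flange (38 x 38 x 6 mm) that rests on the stand; z runs along the axis away from the nose. The square handle, 24 x 24 mm, sides along x and y, reaches 76 mm above the origin. Below it: 24 mm of black body, a cone to 40 mm, the 8 mm thick nose pin to 56 mm when free. Lift over 60 mm to clear it.
- probe_tip (a point): Round end of the nose pin, the point that must touch the spot.
- nose (a joint): How far the sprung nose pin is pushed into the probe, in m: 0 = free, 0.012 = fully in (hard stop). It starts to move at 1.2 N and stiffens by 0.3 N per mm: 3 N halfway (6 mm), 4.8 N at the stop.
- glue: Bystander: white bottle with orange cap, 60 mm across, 130 mm tall, on the opposite side from the stand. Origin under its centre.
- tin: Bystander: blue tin, 90 mm across, 110 mm tall. Origin under its centre.
- tape: Bystander: yellow tape measure, 66 x 34 x 62 mm. Origin under its centre.
- hammer: Bystander: hammer lying on the table.
- offcut: Bystander: wooden offcut 120 x 60 x 40 mm. Origin under its centre.
- driver: Bystander: red screwdriver lying on the table.
Things that resemble listed ones, but are neither listed nor needed, are in the scene too. Leave any pink or turquoise look-alike of the probe alone.

How it is judged:
On the way, in this order (a step that is already met when the one before it is completed fails the run):
1. the clamp lever is swung over to unlocked (value of joint lever above 0.8 rad), for 0.1 s.
2. with the lever unlocked, the carriage's pointer is over the green tag (y of pointer in the frame of green_tag between -0.007 and 0.007 m and value of joint lever above 0.5 rad), for 0.1 s.
3. the lever is swung back to locked with the pointer over the green tag (y of pointer in the frame of green_tag between -0.007 and 0.007 m and value of joint lever below 0.15 rad), for 0.2 s.
4. the probe is lifted clear of its stand in the fingers (z of probe in the frame of stand above 0.12 m and contact force between the fingers and probe above 1 N), for 0.1 s.
At the end, for the whole second after the job is handed in: Probe held still in the fingers, resting on nothing else: tip within 10 mm of the spot centre, within 0.16 rad of square to the slope, nose in 2 to 10.5 mm, force 1 to 8 N. Lever locked (under 0.15 rad), pointer within 7 mm of the green tag's middle along the slide (all of step 3 and distance between probe_tip and spot below 0.01 m and angle between the z axis of probe and the z axis of spot, either way round below 0.16 rad and angle between probe's own z axis and vertical below 1 rad and value of joint nose between 0.002 and 0.0105 m and contact force between probe and blank between 1 and 8 N and contact force between the fingers and probe above 1 N and linear speed of probe below 0.02 m/s and contact force between probe and jig below 0.3 N and contact force between probe and stand below 0.3 N); the arm keeps its last pose, push and grip.
It fails at once if the carriage is dragged while locked (lever below 0.3 rad with the pointer more than 20 mm both from its start and from the green tag's middle along the slide) (value of joint lever below 0.3 rad and distance of pointer from where it was at the start of the episode above 0.02 m and (y of pointer in the frame of green_tag above 0.02 m or y of pointer in the frame of green_tag below -0.02 m)).
It fails at once if the probe is pressed on the blank with more than 15 N (contact force between probe and blank above 15 N).
It fails at once if a bystander is moved more than 30 mm or tipped (distance of any of glue, tin, tape, hammer, offcut, driver from where it was at the start of the episode above 0.03 m or angle between any of glue, tin's own z axis and vertical above 0.6 rad).
It also fails if it takes over 59 s, if anything falls off the work surface, if the arm or the gripper's body presses on something with over 40 N, if the wrist force passes 120 N, or if a joint passes its speed limit or range.

## Working session

There is one attempt and no reset: what is moved stays moved. The work goes in short steps, Python scripts to look and compute and a tool call to move; the robot and the scene stay as the last step left them, time stands still between calls to the robot, and variables do not carry over. Pictures are saved under pics/ and viewed, about 8 in all and at most 12, crops included, and the job is handed in when it is done.

Besides the shell and the picture viewer there is one more tool, called after "Request:" as name(argument=value, ...), one argument or row to a line, values as JSON. carry_out: Moves the arm, as the interface text tells. Its arguments: {"type":"object","properties":{"series":{"type":"array","items":{"type":"array","items":{"type":"number"}}}},"required":["series"]}

```bash
mkdir -p pics
python3 - <<'E'
from cell import *
import cv2,numpy as np
np.set_printoptions(precision=4,suppress=True)
a=capture("scene");b=capture("side")
np.save("scene.npy",a);np.save("side.npy",b)
cv2.imwrite("pics/a.png",a[:,:,::-1]);cv2.imwrite("pics/b.png",b[:,:,::-1])
for n in("scene","side","wrist"):
  c=camera_info(n);print(n,np.array(c["K"]),np.array(c["T"]))
print(read_state())
E
```

```text
scene [[518.0982   0.     281.3513]
 [  0.     518.0982 203.528 ]
 [  0.       0.       1.    ]] [[-0.9001  0.3501 -0.2594  1.0065]
 [ 0.4356  0.7355 -0.519   0.9554]
 [ 0.0091 -0.5801 -0.8145  1.6909]
 [ 0.      0.      0.      1.    ]]
side [[386.4634   0.     282.1564]
 [  0.     386.4634 202.1656]
 [  0.       0.       1.    ]] [[ 0.9673 -0.1646  0.1928  0.2441]
 [-0.2534 -0.607   0.7532 -1.057 ]
 [-0.007  -0.7775 -0.6289  0.9678]
 [ 0.      0.      0.      1.    ]]
wrist [[362.5168   0.     281.0935]
 [  0.     362.5168 207.3543]
 [  0.       0.       1.    ]] [[ 0.2319  0.933   0.2752  0.0696]
 [ 0.9727 -0.2218 -0.0677  0.6253]
 [-0.0021  0.2834 -0.959   0.383 ]
 [ 0.      0.      0.      1.    ]]
{'time_s': 0.1, 'joints': array([ 1.2109,  0.2212,  1.5275, -0.    ,  1.3947, -0.1261]), 'joint_vel': array([-0.0004, -0.0006, -0.0021,  0.0012,  0.0001, -0.0009]), 'effort': array([  0.002 , -49.5939, -38.8521,   0.0703,   0.0514,  -0.0001]), 'tcp_pos': array([0.1446, 0.6075, 0.2215]), 'ee_rot': array([-0.5546,  0.5552,  0.4377, -0.4388]), 'contact_force': array([-0.6653,  0.6364, -0.4814]), 'torque': array([ 0.0045,  0.0046, -0.0185]), 'width': 1.0017052955088879}
```

View pics/a.png

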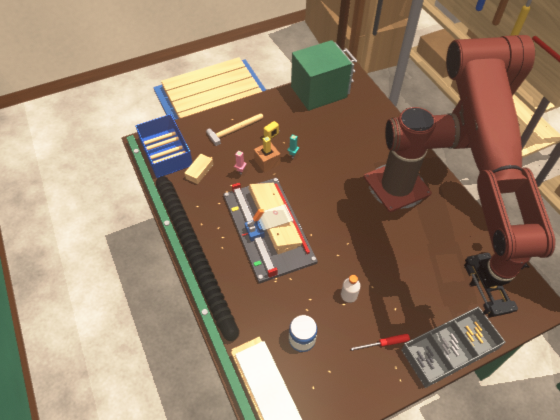

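View pics/b.png

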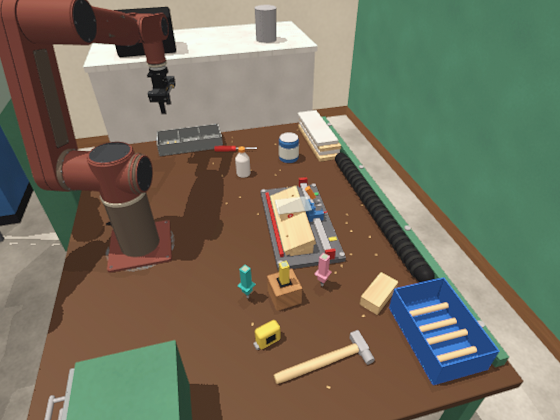

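The scene view shows the jig at about (270,228), the carriage with the lever at (256,222), the green tag at (257,263), the yellow tag at (236,209) and the stand at (267,152) with pink and turquoise decoys on either side. Next I'll enlarge both views.

```bash
cat > h.py <<'E'
import numpy as np,cv2
from cell import *
np.set_printoptions(precision=4,suppress=True)
def ray(c,u,v):
    K=np.array(c["K"]);T=np.array(c["T"])
    d=T[:3,:3]@np.linalg.solve(K,[u,v,1.]);return T[:3,3],d/np.linalg.norm(d)
def onz(c,u,v,z):
    o,d=ray(c,u,v);return o+d*(z-o[2])/d[2]
def proj(c,P):
    K=np.array(c["K"]);T=np.array(c["T"]);p=K@(T[:3,:3].T@(np.array(P)-T[:3,3]));return p[:2]/p[2]
def tri(l):
    A=0;b=0
    for c,u,v in l:
        o,d=ray(c,u,v);M=np.eye(3)-np.outer(d,d);A=A+M;b=b+M@o
    return np.linalg.solve(A,b)
E
python3 - <<'E'
import numpy as np,cv2
a=np.load("scene.npy");b=np.load("side.npy")
A=cv2.resize(a[125:285,210:330],None,fx=3.4,fy=3.4,interpolation=cv2.INTER_CUBIC)[:544]
B=cv2.resize(b[170:310,235:355],None,fx=3.2,fy=3.2,interpolation=cv2.INTER_CUBIC)
print(A.shape,B.shape)
H=np.zeros((560,800,3),np.uint8);H[:A.shape[0],:408]=A[:,:408];H[:B.shape[0],410:410+B.shape[1]]=B
cv2.imwrite("pics/c.png",H[:,:,::-1])
E
```

```text
(544, 408, 3) (448, 384, 3)
```

View pics/c.png

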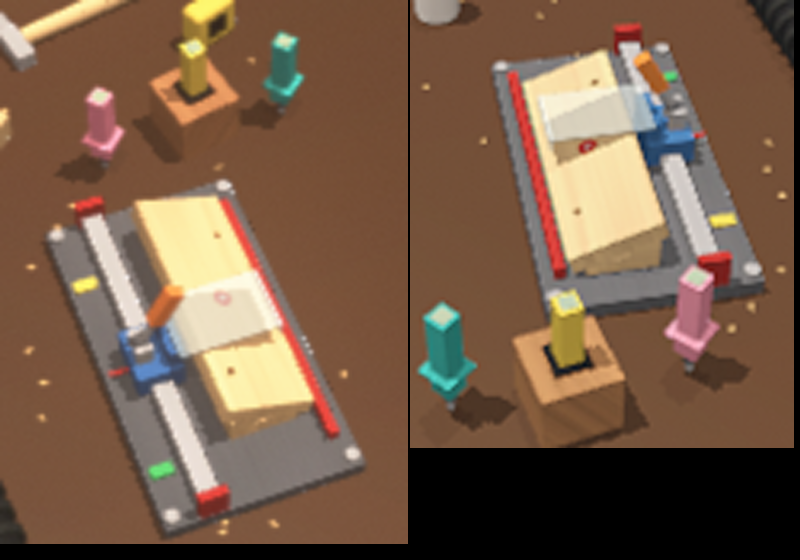

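The crop shows the carriage mid-rail with the pointer at crop (118,372), the green tag at (161,470), the yellow tag at (86,285), the spot at (223,298) just under the guard, and the stand and probe at (193,85). Next is a coarse position estimate.

Run:
```python
from h import *
S=camera_info("scene");D=camera_info("side")
s=lambda x,y:(S,x/3.4+210-.35,y/3.4+125-.35)
d=lambda x,y:(D,(x-410)/3.2+235-.35,y/3.2+170-.35)
B=[onz(*s(*p),.023) for p in[(57,235),(225,187),(352,453),(172,515)]]
B2=[onz(*d(*p),.023) for p in[(500,66),(661,48),(752,270)]]
print("bolts",np.array(B),np.mean(B,0));print(np.array(B2))
for n,p,z in[("yel",(86,285),.024),("grn",(161,470),.024),("ptr",(110,373),.029)]:print(n,onz(*s(*p),z))
for n,p,z in[("yel",(723,220),.024),("grn",(671,76),.024),("ptr",(701,134),.029)]:print(n,onz(*d(*p),z))
print("spot",tri([s(223,298),d(588,147)]),"ltip",tri([s(173,290),d(648,58)]))
print("probetop",tri([s(192,47),d(567,300)]),onz(*s(192,47),.146),onz(*d(567,300),.146))
```

```text
bolts [[ 0.6529 -0.2451  0.023 ]
 [ 0.4435 -0.2249  0.023 ]
 [ 0.4765  0.164   0.023 ]
 [ 0.6832  0.1482  0.023 ]] [ 0.564  -0.0394  0.023 ]
[[ 0.4775  0.169   0.023 ]
 [ 0.6856  0.1521  0.023 ]
 [ 0.6549 -0.2427  0.023 ]]
yel [ 0.6502 -0.1635  0.024 ]
grn [0.6717 0.0945 0.024 ]
ptr [ 0.6736 -0.0388  0.029 ]
yel [ 0.6514 -0.1661  0.024 ]
grn [0.6787 0.0916 0.024 ]
ptr [ 0.6748 -0.0291  0.029 ]
spot [ 0.5286 -0.0549  0.0638] ltip [ 0.6009 -0.0305  0.1559]
probetop [ 0.4304 -0.3423  0.1482] [ 0.4299 -0.3443  0.146 ] [ 0.4305 -0.3402  0.146 ]
```

```bash
cat >> h.py <<'E'
from scipy.spatial.transform import Rotation as Ro
YAW=-0.08
def jx(): return np.array([np.cos(YAW),np.sin(YAW),0])
def jy(): return np.array([-np.sin(YAW),np.cos(YAW),0])
def pose():
    s=read_state();q=s["ee_rot"];return np.array(s["tcp_pos"]),Ro.from_quat([q[1],q[2],q[3],q[0]]).as_matrix(),s
def ori(lean,sgn=1,yaw=None):
    """lean>0: tool points down and to jig +x by lean; tool x = sgn*jig y"""
    y=np.sin(lean)*jx()-np.cos(lean)*np.array([0,0,1.]);x=sgn*jy();return np.column_stack([x,y,np.cross(x,y)])
def rows(P,R,g,P0=None,R0=None,step=.045,ang=8.,n=None):
    if P0 is None:P0,R0,_=pose()
    rv=Ro.from_matrix(R0.T@R).as_rotvec();d=np.array(P)-P0
    n=n or max(1,int(np.ceil(np.linalg.norm(d)/step)),int(np.ceil(np.degrees(np.linalg.norm(rv))/ang)))
    out=[]
    for i in range(n):
        Ri=R0@Ro.from_rotvec(rv*i/n).as_matrix()
        out.append([round(float(x),4) for x in Ri.T@d/n]+[round(float(x),2) for x in np.degrees(rv)/n]+[g])
    print(n,"d",d,"deg",np.degrees(rv));print(str(out).replace(" ",""))
    return out
E
python3 - <<'E'
from h import *
p,R,s=pose();print(p);print(R)
for sg in(1,-1):rows([.50,-.03,.40],ori(0,sg),1)
rows([.3,.5,.38],R,1)
rows([.50,-.03,.40],ori(0,-1),1,P0=np.array([.17,.6,.38]),R0=R)
E
```

```text
[0.1446 0.6075 0.2215]
[[ 0.2317 -0.0006 -0.9728]
 [ 0.9728 -0.0016  0.2317]
 [-0.0017 -1.      0.0002]]
17 d [ 0.3554 -0.6375  0.1785] deg [-0.0202 -8.8119 -0.0987]
[[-0.0317,-0.0104,-0.029,-0.0,-0.52,-0.01,1],[-0.0319,-0.0105,-0.0287,-0.0,-0.52,-0.01,1],[-0.0322,-0.0105,-0.0284,-0.0,-0.52,-0.01,1],[-0.0324,-0.0105,-0.0282,-0.0,-0.52,-0.01,1],[-0.0327,-0.0105,-0.0279,-0.0,-0.52,-0.01,1],[-0.0329,-0.0105,-0.0276,-0.0,-0.52,-0.01,1],[-0.0332,-0.0105,-0.0273,-0.0,-0.52,-0.01,1],[-0.0334,-0.0105,-0.027,-0.0,-0.52,-0.01,1],[-0.0337,-0.0105,-0.0267,-0.0,-0.52,-0.01,1],[-0.0339,-0.0105,-0.0264,-0.0,-0.52,-0.01,1],[-0.0341,-0.0105,-0.026,-0.0,-0.52,-0.01,1],[-0.0344,-0.0105,-0.0257,-0.0,-0.52,-0.01,1],[-0.0346,-0.0105,-0.0254,-0.0,-0.52,-0.01,1],[-0.0348,-0.0105,-0.0251,-0.0,-0.52,-0.01,1],[-0.0351,-0.0105,-0.0248,-0.0,-0.52,-0.01,1],[-0.0353,-0.0105,-0.0245,-0.0,-0.52,-0.01,1],[-0.0355,-0.0105,-0.0242,-0.0,-0.52,-0.01,1]]
22 d [ 0.3554 -0.6375  0.1785] deg [  0.1478 171.1881  -0.0303]
[[-0.0245,-0.0081,-0.0224,0.01,7.78,-0.0,1],[-0.0212,-0.0081,-0.0255,0.01,7.78,-0.0,1],[-0.0175,-0.0081,-0
[... 1385 characters left out ...]
-0.0009,-0.0318,0.01,7.78,-0.0,1],[-0.0013,-0.0009,-0.0323,0.01,7.78,-0.0,1],[0.0031,-0.0009,-0.0322,0.01,7.78,-0.0,1],[0.0074,-0.0009,-0.0315,0.01,7.78,-0.0,1],[0.0116,-0.0009,-0.0302,0.01,7.78,-0.0,1],[0.0156,-0.0009,-0.0283,0.01,7.78,-0.0,1],[0.0193,-0.0009,-0.0259,0.01,7.78,-0.0,1],[0.0226,-0.0009,-0.0231,0.01,7.78,-0.0,1],[0.0255,-0.0009,-0.0198,0.01,7.78,-0.0,1],[0.028,-0.0009,-0.0162,0.01,7.78,-0.0,1],[0.0299,-0.0009,-0.0122,0.01,7.78,-0.0,1],[0.0313,-0.0009,-0.0081,0.01,7.78,-0.0,1],[0.0321,-0.0009,-0.0038,0.01,7.78,-0.0,1],[0.0323,-0.0009,0.0006,0.01,7.78,-0.0,1],[0.0319,-0.0009,0.005,0.01,7.78,-0.0,1],[0.031,-0.0009,0.0093,0.01,7.78,-0.0,1],[0.0294,-0.0009,0.0134,0.01,7.78,-0.0,1]]
```

Request:
carry_out(
  series=[
    [0,-0.045,0,0,0,0,1],
    [0,-0.045,0,0,0,0,1],
    [-0.032,-0.045,-0.029,0,-0.5,0,1],
    [-0.032,-0.03,-0.029,0,-0.5,0,1],
    [-0.033,-0.005,-0.028,0,-0.5,0,1],
    [-0.033,0,-0.028,0,-0.5,0,1],
    [-0.033,0,-0.028,0,-0.5,0,1],
    [-0.033,0,-0.027,0,-0.5,0,1],
    [-0.034,0,-0.027,0,-0.5,0,1],
    [-0.034,0,-0.027,0,-0.5,0,1],
    [-0.034,0,-0.026,0,-0.5,0,1],
    [-0.034,0,-0.026,0,-0.5,0,1],
  ],
)

```text
time_s: 1.3
tcp_pos: [0.3494, 0.2263, 0.3839]
ee_rot: [-0.529, 0.535, 0.462, -0.47]
contact_force: [0.3, 0.5, 0.7]
width: 1.0
```

Run:
```python
from h import *
p,R,s=pose();print(s["time_s"],p,s["joints"]);rows([.50,-.03,.40],ori(0,1),1)
```

```text
1.3 [0.3494 0.2263 0.3839] [ 0.3937 -0.3401  1.7656 -0.0107  1.724  -1.0461]
7 d [ 0.1506 -0.2563  0.0161] deg [-0.1054 -3.0143 -0.7466]
[[-0.0335,-0.0019,-0.0262,-0.02,-0.43,-0.11,1],[-0.0337,-0.002,-0.0259,-0.02,-0.43,-0.11,1],[-0.0339,-0.002,-0.0257,-0.02,-0.43,-0.11,1],[-0.0341,-0.0021,-0.0254,-0.02,-0.43,-0.11,1],[-0.0342,-0.0021,-0.0251,-0.02,-0.43,-0.11,1],[-0.0344,-0.0022,-0.0249,-0.02,-0.43,-0.11,1],[-0.0346,-0.0022,-0.0246,-0.02,-0.43,-0.11,1]]
```

Tracking is good, so I'll continue, then stop and look.

Request:
carry_out(
  series=[
    [-0.034,-0.002,-0.026,0,-0.45,-0.1,1],
    [-0.034,-0.002,-0.026,0,-0.45,-0.1,1],
    [-0.034,-0.002,-0.026,0,-0.45,-0.1,1],
    [-0.034,-0.002,-0.026,0,-0.45,-0.1,1],
    [-0.034,-0.002,-0.025,0,-0.45,-0.1,1],
    [-0.034,-0.002,-0.025,0,-0.45,-0.1,1],
    [-0.034,-0.002,-0.025,0,-0.45,-0.1,1],
    [0,0,0,0,0,0,1],
  ],
)

```text
time_s: 2.1
tcp_pos: [0.5054, -0.046, 0.3964]
ee_rot: [0.521, -0.519, -0.478, 0.481]
contact_force: [-1.0, 0.5, -0.4]
width: 0.999
```

Run:
```python
from h import *
p,R,s=pose();print(p)
c=camera_info("wrist");a=capture("wrist");np.savez("w1.npz",a=a,K=c["K"],T=c["T"]);print(c["T"])
cv2.imwrite("pics/w1.png",cv2.resize(a,(800,600),interpolation=cv2.INTER_CUBIC)[:,:,::-1])
for P in([.5286,-.0549,.0638],[.675,.093,.024],[.43,-.342,.146]):print(proj(c,P)*800/560)
```

```text
[ 0.5054 -0.046   0.3964]
[[ 0.0811  0.9572  0.2779  0.4292]
 [ 0.9967 -0.0776 -0.0235 -0.0401]
 [-0.0009  0.2789 -0.9603  0.5582]
 [ 0.      0.      0.      1.    ]]
[395.1212 253.4232]
[538.6599 364.2978]
[ 15.579  179.6843]
```

View pics/w1.png

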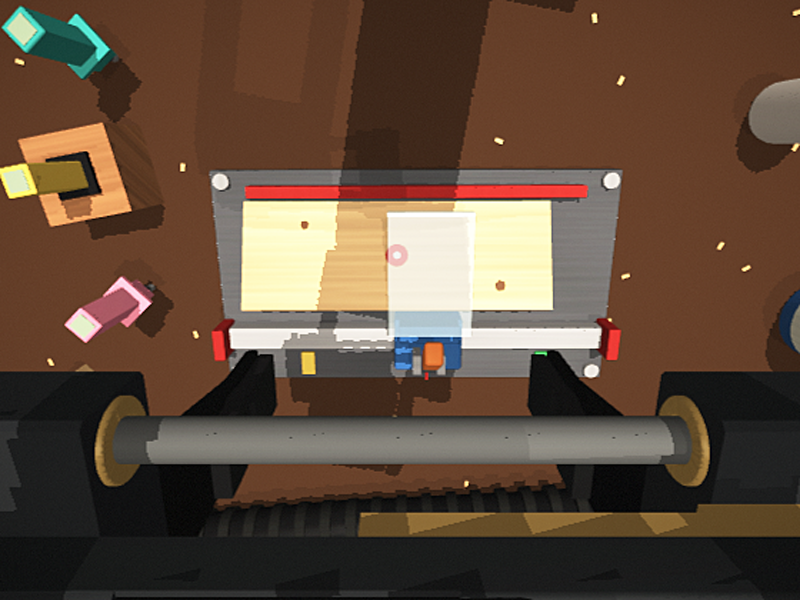

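The wrist view shows the whole jig: bolts at (220,182), (611,181) and (591,371), the spot at (397,255), the lever top at (433,352), the pointer at (427,376), the yellow tag at (308,363) and the green tag at (540,352), partly hidden by a finger. The stand's corners are around (75,175).

Run:
```python
from h import *
z=np.load("w1.npz");c=dict(K=z["K"],T=z["T"]);k=560/800
f=lambda u,v,h:onz(c,(u+.5)*k-.5,(v+.5)*k-.5,h)
b=[f(220,182,.024),f(611,181,.024),f(591,371,.024)];print(np.array(b))
d=b[1]-b[0];print("yaw",np.arctan2(-d[0],d[1]),"centre",(b[0]+b[2])/2)
C=(b[0]+b[2])/2;yaw=np.arctan2(-d[0],d[1]);X=np.array([np.cos(yaw),np.sin(yaw),0]);Y=np.array([-X[1],X[0],0])
for n,u,v,h in[("yel",308,363,.024),("grn",540,350,.024),("ptr",427,376,.029),("levtop",433,345,.155),("fen1",246,192,.03),("fen2",587,191,.03),("gl",388,213,.088),("gr",472,213,.088),("spot",397,255,.064),("car",397,345,.059),("car",461,345,.059)]:
    P=f(u,v,h);print(n,P,"jig",(P-C)@X,(P-C)@Y)
st=np.array([f(20,138,.07),f(103,123,.07),f(131,212,.07),f(50,226,.07)]);print("stand",st,st.mean(0))
e=st[1]-st[0];print(np.arctan2(-e[0],e[1]),np.linalg.norm(st-np.roll(st,1,0),axis=1))
m=z["a"].astype(int)
g=(m[...,1]>120)&(m[...,0]<90)&(m[...,2]<110);g[:235]=0;y,x=np.nonzero(g[:270]);print(x.min(),x.max(),y.min(),y.max())
y,x=np.nonzero((m[...,0]>180)&(m[...,1]>140)&(m[...,2]<90)&(np.arange(560)<30));print("handle top",x.min(),x.max(),y.min(),y.max())
P=f(17,181,.146);print(P)
```

```text
[[ 0.449  -0.2263  0.024 ]
 [ 0.48    0.167   0.024 ]
 [ 0.6876  0.1511  0.024 ]]
yaw -0.07860340110137695 centre [ 0.5683 -0.0376  0.024 ]
yel [ 0.6524 -0.1637  0.024 ] jig 0.09372989518385721 -0.11914639682311347
grn [0.6577 0.0944 0.024 ] jig 0.07872255858744161 0.1385694857266661
ptr [ 0.6765 -0.0325  0.029 ] jig 0.10750350665147118 0.01356467883222823
levtop [ 0.5899 -0.0274  0.155 ] jig 0.02077964892817022 0.011826471135696518
fen1 [ 0.4606 -0.2     0.03  ] jig -0.09461937819669237 -0.17033928220028016
fen2 [0.4873 0.141  0.03  ] jig -0.09475564845510726 0.17166957128910468
gl [ 0.486  -0.0576  0.088 ] jig -0.08046648930333841 -0.02643669971684814
gr [0.4921 0.018  0.088 ] jig -0.08028064107683809 0.04942203551343687
spot [ 0.53   -0.0534  0.064 ] jig -0.03690899060995809 -0.01876505119992957
car [ 0.6252 -0.0614  0.059 ] jig 0.058625064752339584 -0.01930392331508361
car [0.6306 0.0044 0.059 ] jig 0.05877105071293125 0.04672694046086315
stand [[ 0.3943 -0.3832  0.07  ]
 [ 0.3877 -0.3055  0.07  ]
 [ 0.4677 -0.2984  0.07  ]
 [ 0.4745 -0.3777  0.07  ]] [ 0.4311 -0.3412  0.07  ]
0.08410392427620379 [0.0804 0.078  0.0803 0.0796]
374 382 246 248
handle top 0 29 97 138
[ 0.4309 -0.3413  0.146 ]
```

```bash
cat >> h.py <<'E'
YAW=-0.0786
C=np.array([.5683,-.0376,0])
def jig(x,y,z):return C+x*jx()+y*jy()+np.array([0,0,z])
def lev(th,r,cy):return jig(.060,cy,.077)+r*(np.sin(th-.5)*jx()+np.cos(th-.5)*np.array([0,0,1.]))
def jc(P):P=np.array(P)-C;return np.array([P@jx(),P@jy(),P[2]])
E
python3 - <<'E'
from h import *
A=lev(0,.139,.0125);B=lev(0,.049,.0125);R=ori(.5)
print(A,B,pose()[0])
rows(A,R,.7);rows(B,R,.7,P0=A,R0=R,step=.03)
E
```

```text
[ 0.5627 -0.0246  0.199 ] [ 0.6057 -0.028   0.12  ] [ 0.5045 -0.0441  0.3965]
5 d [ 0.0581  0.0195 -0.1975] deg [-28.9621  -0.0931   0.0187]
[[0.0048,0.0394,-0.0115,-5.79,-0.02,0.0,0.7],[0.0048,0.0404,-0.0075,-5.79,-0.02,0.0,0.7],[0.0048,0.0409,-0.0033,-5.79,-0.02,0.0,0.7],[0.0048,0.0411,0.0008,-5.79,-0.02,0.0,0.7],[0.0048,0.0408,0.0049,-5.79,-0.02,0.0,0.7]]
3 d [ 0.043  -0.0034 -0.079 ] deg [0. 0. 0.]
[[-0.0,0.03,0.0,0.0,0.0,0.0,0.7],[-0.0,0.03,0.0,0.0,0.0,0.0,0.7],[-0.0,0.03,0.0,0.0,0.0,0.0,0.7]]
```

Request:
carry_out(
  series=[
    [0.005,0.039,-0.011,-5.8,0,0,0.7],
    [0.005,0.04,-0.0075,-5.8,0,0,0.7],
    [0.005,0.041,-0.003,-5.8,0,0,0.7],
    [0.005,0.041,0.001,-5.8,0,0,0.7],
    [0.005,0.041,0.005,-5.8,0,0,0.7],
    [0,0,0,0,0,0,0.7],
    [0,0,0,0,0,0,0.7],
  ],
)

```text
time_s: 2.85
tcp_pos: [0.5589, -0.0156, 0.1907]
ee_rot: [-0.372, 0.632, 0.587, -0.341]
contact_force: [1.3, -0.6, 1.7]
width: 0.705
```

Run:
```python
from h import *
p,R,s=pose();print(p,s["joints"])
c=camera_info("wrist");a=capture("wrist");np.savez("w2.npz",a=a,K=c["K"],T=c["T"])
cv2.imwrite("pics/w2.png",a[:,:,::-1])
m=a.astype(int);o=((m[...,0]>170)&(m[...,1]>60)&(m[...,1]<140)&(m[...,2]<70)).astype(np.uint8)
n,l,st,ce=cv2.connectedComponentsWithStats(o);i=1+st[1:,4].argmax();print(st[i],ce[i])
print(proj(c,lev(0,.09,.0125)),proj(c,lev(0,.05,.0125)))
rows(lev(0,.049,.0125),ori(.5),.7,step=.03)
```

```text
[ 0.5589 -0.0156  0.1907] [-0.2134 -0.3038  2.1795  0.1037  0.7618 -1.7623]
[256 242  25  26 142] [268.0775 249.8592]
[267.2799 245.8064] [269.0215 223.6521]
3 d [ 0.0474 -0.0125 -0.07  ] deg [ 0.5259 -0.0788  0.3445]
[[-0.0031,0.0282,-0.0027,0.18,-0.03,0.11,0.7],[-0.003,0.0282,-0.0027,0.18,-0.03,0.11,0.7],[-0.003,0.0282,-0.0028,0.18,-0.03,0.11,0.7]]
```

View pics/w2.png

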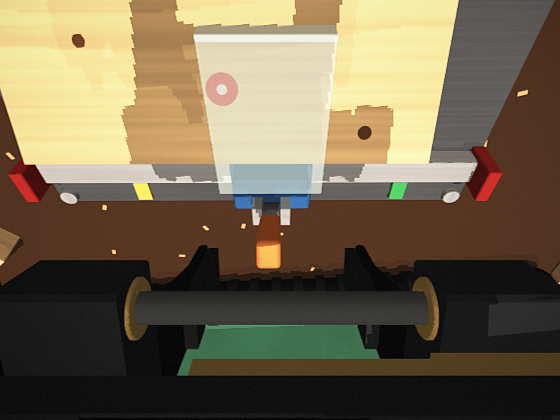

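The lever grip is at (268,250), within 1 px sideways of the prediction, between the open fingers. The green tag is at (399,190). I'll go in and pinch.

Request:
carry_out(
  series=[
    [-0.003,0.028,-0.003,0.2,0,0.1,0.7],
    [-0.003,0.028,-0.003,0.2,0,0.1,0.7],
    [-0.003,0.026,-0.003,0,0,0.1,0.7],
    [0,0,0,0,0,0,0.5],
    [0,0,0,0,0,0,0],
    [0,0,0,0,0,0,0],
    [0,0,0,0,0,0,0],
    [0,0,0,0,0,0,0],
  ],
)

```text
time_s: 3.7
tcp_pos: [0.6283, -0.0313, 0.1556]
ee_rot: [-0.362, 0.638, 0.59, -0.337]
contact_force: [0.3, -0.2, 0.1]
width: 0.331
```

Run:
```python
from h import *
p,R,s=pose();print(p,jc(p),s["width"],s["contact_force"])
z=np.load("w2.npz");c=dict(K=z["K"],T=z["T"]);m=z["a"].astype(int)
g=(m[...,1]>130)&(m[...,0]<120)&(m[...,2]<140);g[:150]=0;g[230:]=0;y,x=np.nonzero(g);print(x.min(),x.max(),y.min(),y.max())
print("green",jc(onz(c,x.mean(),y.mean(),.024)))
q=(m[...,0]>200)&(m[...,1]>170)&(m[...,2]<110);q[:178]=0;q[202:]=0;y,x=np.nonzero(q);print("yel",x.min(),x.max(),jc(onz(c,x.mean(),y.mean(),.024)))
print("lever",lev(0,.049,.0125));print(jc(onz(c,(236+308)/2,202,.059)))
```

```text
[ 0.6283 -0.0313  0.1556] [0.0593 0.011  0.1556] 0.3305157909349939 [ 0.3137 -0.2482  0.0887]
388 407 183 198
green [0.0947 0.1403 0.024 ]
yel 133 152 [ 0.0945 -0.119   0.024 ]
lever [ 0.6057 -0.028   0.12  ]
[0.0759 0.0132 0.059 ]
```

Run:
```python
from h import *
p,R,s=pose();print(p,s["joints"],s["joint_vel"],s["effort"],s["torque"]);print(R)
a=capture("side");cv2.imwrite("pics/d.png",cv2.resize(a[130:270,230:370],(600,600),interpolation=cv2.INTER_CUBIC)[:,:,::-1]);print(pose()[0])
```

```text
[ 0.6283 -0.0313  0.1556] [-0.2115 -0.0767  2.0682  0.1144  0.6197 -1.7817] [-0.0002 -0.021  -0.011  -0.0019  0.0114  0.0011] [ -0.0374 -33.7554 -37.8646   0.2807  -2.6247  -0.0185] [0.0001 0.2834 0.0168]
[[ 0.0764  0.51   -0.8567]
 [ 0.9971 -0.0417  0.0642]
 [-0.003  -0.8591 -0.5117]]
[ 0.6285 -0.0313  0.1558]
```

View pics/d.png

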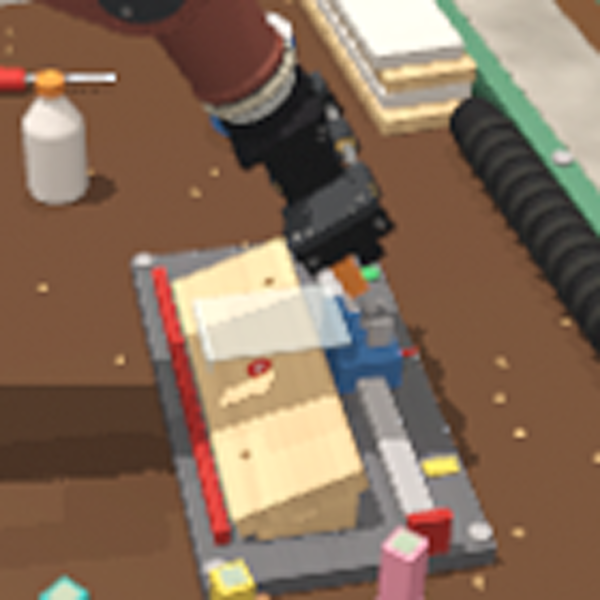

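Run:
```python
from h import *
p,R,s=pose();D=camera_info("side");c=camera_info("wrist");a=capture("wrist")
g=lambda P:(proj(D,P)-[230,130])*600/140
print("side crop: tcp",g(p),"tcp-70mm",g(p-.07*R[:,1]),"tip0",g(lev(0,.09,.0125)),"hinge",g(lev(0,0,.0125)),"tip.5",g(lev(.5,.09,.0125)))
print("wrist: tcp",proj(c,p),"tip0",proj(c,lev(0,.09,.0125)),"hinge",proj(c,lev(0,0,.0125)),"tip.3",proj(c,lev(.3,.09,.0125)))
T=np.array(c["T"]);print("cam offset tool",R.T@(T[:3,3]-p),s["width"])
cv2.imwrite("pics/w3.png",a[:,:,::-1])
```

```text
side crop: tcp [366.9358 242.7137] tcp-70mm [326.5679 186.8549] tip0 [315.7404 247.2218] hinge [362.7158 315.9832] tip.5 [367.7743 230.5103]
wrist: tcp [282.0651 266.3341] tip0 [286.1794 207.3539] hinge [284.5995 162.1275] tip.3 [285.602  262.4052]
cam offset tool [-0.0004 -0.1613  0.0777] 0.28695829048562277
```

View pics/w3.png

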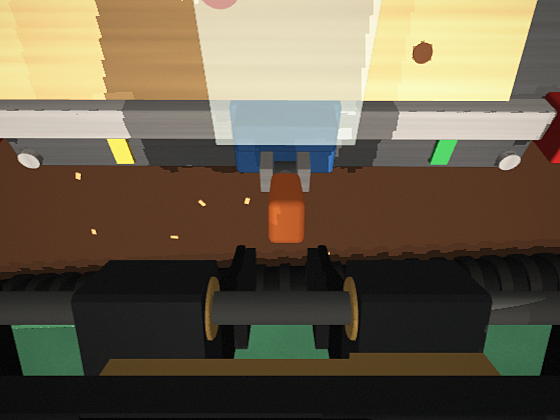

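The fingers sit past the lever tip on its +x side, and the lever at (287,222) is untouched. The tool drifted along its -z, so I'll test whether hold rows creep.

Request:
carry_out(
  series=[
    [0,0,0,0,0,0,0.6],
    [0,0,0,0,0,0,0.6],
  ],
)

```text
time_s: 4.0
tcp_pos: [0.6277, -0.0311, 0.1554]
ee_rot: [-0.362, 0.638, 0.59, -0.337]
contact_force: [0.2, 0.5, 0.5]
width: 0.347
```

Request:
carry_out(
  series=[
    [0,-0.01,0.01,0,0,0,0.6],
  ],
)

```text
time_s: 4.1
tcp_pos: [0.6143, -0.0301, 0.1586]
ee_rot: [-0.362, 0.638, 0.59, -0.337]
contact_force: [0.0, -0.4, 0.2]
width: 0.432
```

Request:
carry_out(
  series=[
    [0,-0.01,0.01,0,0,0,0.6],
  ],
)

```text
time_s: 4.2
tcp_pos: [0.6, -0.029, 0.1617]
ee_rot: [-0.362, 0.638, 0.59, -0.337]
contact_force: [1.0, 0.2, 0.8]
width: 0.516
```

Request:
carry_out(
  series=[
    [0,0,0.0,0,0,0,0.6],
  ],
)

```text
time_s: 4.3
tcp_pos: [0.5989, -0.0287, 0.1615]
ee_rot: [-0.362, 0.638, 0.59, -0.337]
contact_force: [0.7, 0.2, 0.4]
width: 0.57
```

Request:
carry_out(
  series=[
    [0,0,0.0,0,0,0,0.6],
  ],
)

```text
time_s: 4.4
tcp_pos: [0.5991, -0.0288, 0.1616]
ee_rot: [-0.362, 0.638, 0.59, -0.337]
contact_force: [0.2, -0.3, -0.2]
width: 0.588
```

Run:
```python
from h import *
rows(lev(0,.100,.0125),ori(.5),.6,step=.02)
rows(lev(0,.052,.0125),ori(.5),.6,P0=lev(0,.1,.0125),R0=ori(.5),step=.02)
```

```text
1 d [-0.0178  0.0027  0.0031] deg [ 2.0442  0.179  -0.0793]
[[0.0013,-0.0119,0.0139,2.04,0.18,-0.08,0.6]]
3 d [ 0.0229 -0.0018 -0.0421] deg [0. 0. 0.]
[[0.0,0.016,-0.0,0.0,0.0,0.0,0.6],[0.0,0.016,-0.0,0.0,0.0,0.0,0.6],[0.0,0.016,-0.0,0.0,0.0,0.0,0.6]]
```

Request:
carry_out(
  series=[
    [0.001,-0.012,0.014,2,0,0,0.6],
    [0,0,0,0,0,0,0.6],
  ],
)

```text
time_s: 4.6
tcp_pos: [0.5813, -0.0265, 0.1645]
ee_rot: [-0.374, 0.631, 0.584, -0.348]
contact_force: [0.3, -0.5, 0.8]
width: 0.598
```

Request:
carry_out(
  series=[
    [0,0.016,0,0,0,0,0.6],
  ],
)

```text
time_s: 4.7
tcp_pos: [0.5911, -0.0276, 0.1528]
ee_rot: [-0.372, 0.633, 0.585, -0.346]
contact_force: [0.4, 0.3, 0.2]
width: 0.6
```

Request:
carry_out(
  series=[
    [0,0.016,0,0,0,0,0.6],
  ],
)

```text
time_s: 4.8
tcp_pos: [0.6001, -0.0284, 0.139]
ee_rot: [-0.371, 0.633, 0.585, -0.345]
contact_force: [-0.5, 0.3, -0.1]
width: 0.598
```

Request:
carry_out(
  series=[
    [0,0.014,0,0,0,0,0.6],
  ],
)

```text
time_s: 4.9
tcp_pos: [0.6083, -0.0292, 0.1264]
ee_rot: [-0.37, 0.634, 0.585, -0.345]
contact_force: [-1.6, 0.7, -0.5]
width: 0.603
```

Request:
carry_out(
  series=[
    [0,0,0,0,0,0,0.4],
  ],
)

```text
time_s: 5.0
tcp_pos: [0.6081, -0.0292, 0.1241]
ee_rot: [-0.371, 0.633, 0.585, -0.345]
contact_force: [0.0, 1.0, 1.0]
width: 0.564
```

Request:
carry_out(
  series=[
    [0,0,0.002,0,0,0,0.1],
    [0,0,0,0,0,0,0],
    [0,0,0,0,0,0,0],
    [0,0,0,0,0,0,0],
  ],
)

```text
time_s: 5.4
tcp_pos: [0.6072, -0.0292, 0.1241]
ee_rot: [-0.37, 0.634, 0.585, -0.345]
contact_force: [-0.0, 0.1, -0.1]
width: 0.229
```

Request:
carry_out(
  series=[
    [0,0,0,0,0,0,0],
    [0,0,0,0,0,0,0],
    [0,0,0,0,0,0,0],
  ],
)

```text
time_s: 5.7
tcp_pos: [0.6072, -0.029, 0.1242]
ee_rot: [-0.37, 0.634, 0.585, -0.345]
contact_force: [2.6, 0.3, -3.5]
width: 0.177
```

Gripped: the opening reads about 16 mm. Now the swing.

Request:
carry_out(
  series=[
    [0,0,-0.006,7,0,0,0],
    [0,0.0004,-0.0065,7,0,0,0],
    [0,0.0004,-0.0065,7,0,0,0],
    [0,0.0004,-0.0065,7,0,0,0],
  ],
)

```text
time_s: 6.1
tcp_pos: [0.6278, -0.0302, 0.1317]
ee_rot: [-0.517, 0.522, 0.481, -0.479]
contact_force: [0.5, 0.6, -4.3]
width: 0.176
```

```bash
cat >> h.py <<'E'
def rep(cy=.0125):
    p,R,s=pose();v=p-lev(0,0,cy);v=np.array([v@jx(),v@jy(),v[2]])
    print("jig",jc(p),"lean",np.arctan2(R[:,1]@jx(),-R[2,1]),"theta(tcp)",np.arctan2(v[0],v[2])+.5,"r",np.hypot(v[0],v[2]),"F",s["contact_force"],"w",s["width"],"t",s["time_s"],"j5",s["joints"])
E
python3 -c "from h import *;rep()"
```

```text
jig [0.0587 0.0121 0.1317] lean 0.00726592664137568 theta(tcp) 0.4764970321823967 r 0.05470067751118936 F [ 0.5011  0.6356 -4.2823] w 0.17598331596859218 t 6.1 j5 [-0.1718  0.2992  1.6077 -0.0031  1.2272 -1.6626]
```

Request:
carry_out(
  series=[
    [0,0.0004,-0.0068,7.5,0,0,0],
    [0,0.0004,-0.0068,7.5,0,0,0],
    [0,0.0004,-0.0068,7.5,0,0,0],
    [0,0.0004,-0.0068,7.5,0,0,0],
    [0,0,-0.003,1,0,0,0],
    [0,0,0,0,0,0,0],
  ],
)

```text
time_s: 6.7
tcp_pos: [0.6581, -0.0325, 0.1252]
ee_rot: [0.644, -0.354, -0.325, 0.595]
contact_force: [-2.5, -0.1, 14.5]
width: 0.178
```

```bash
python3 -c "from h import *;rep()"
```

```text
jig [0.0891 0.0121 0.1252] lean -0.5671563746376851 theta(tcp) 1.0432028120343126 r 0.056326855375016784 F [-2.5163 -0.0657 14.4742] w 0.17794906903926075 t 6.7 j5 [-0.1481  0.8671  0.9094 -0.0425  1.9307 -1.6417]
```

Request:
carry_out(
  series=[
    [0,-0.001,0,0,0,0,0],
    [0.015,0,0,0,0,0,0],
    [0.02,0,0,0,0,0,0],
    [0.02,0,0,0,0,0,0],
    [0.02,0,0,0,0,0,0],
    [0.02,0,0,0,0,0,0],
    [0.02,0,0,0,0,0,0],
  ],
)

```text
time_s: 7.4
tcp_pos: [0.6663, 0.0744, 0.1255]
ee_rot: [0.646, -0.356, -0.317, 0.596]
contact_force: [-3.0, -3.8, 1.5]
width: 0.177
```

```bash
python3 -c "
from h import *;p,R,s=pose();v=p-lev(0,0,jc(p)[1]);rep();print(R)"
```

```text
jig [0.089  0.1194 0.1255] lean -0.5777447455167103 theta(tcp) 1.0381347849051124 r 0.05648863032293743 F [-3.0119 -3.838   1.535 ] w 0.1766834584073718 t 7.4 j5 [-0.0193  0.9035  0.8542  0.0274  1.961  -1.4948]
[[ 0.088  -0.545  -0.8338]
 [ 0.996   0.0358  0.0816]
 [-0.0146 -0.8377  0.546 ]]
```

Request:
carry_out(
  series=[
    [0.012,0,0,0,0,0,0],
    [0.008,0,0,0,0,0,0],
    [0,0,0,0,0,0,0],
  ],
)

```text
time_s: 7.7
tcp_pos: [0.6681, 0.0968, 0.1255]
ee_rot: [0.646, -0.355, -0.317, 0.597]
contact_force: [-2.9, 4.3, 0.7]
width: 0.177
```

Run:
```python
from h import *
rep()
for n,w in(("scene",(215,235,75,50)),("side",(280,165,75,50))):
    c=camera_info(n);a=capture(n);x,y,W,H=w
    cv2.imwrite("pics/%s5.png"%n,a[:,:,::-1])
    np.save(n+"5.npy",a)
a=cv2.resize(np.load("scene5.npy")[235:285,215:290],(800,533),interpolation=cv2.INTER_CUBIC);cv2.imwrite("pics/e.png",a[:,:,::-1])
c=camera_info("wrist");a=capture("wrist");np.savez("w5.npz",a=a,K=c["K"],T=c["T"])
P=np.array([jig(.11,.139,.029),jig(.0945,.139,.024)]);print([proj(c,q) for q in P])
S=camera_info("scene");D=camera_info("side");print([proj(S,q) for q in P],[proj(D,q) for q in P])
b=np.load("side5.npy")[150:220,280:360]
A=cv2.resize(np.load("scene5.npy")[235:285,220:290],(560,400),interpolation=cv2.INTER_CUBIC);B=cv2.resize(b,(240,210),interpolation=cv2.INTER_CUBIC)
w=a
H=np.zeros((600,800,3),np.uint8);H[:400,:560]=A;H[:210,560:]=B;H[400:600,:560]=a[120:320]
cv2.imwrite("pics/e.png",H[:,:,::-1])
```

```text
jig [0.0889 0.1418 0.1255] lean -0.5780288287335835 theta(tcp) 1.0374109619429017 r 0.056505631202991874 F [-2.8935  4.344   0.6526] w 0.17700905498938438 t 7.7 j5 [ 0.0071  0.9144  0.8366  0.0424  1.9671 -1.4688]
[array([280.6672, 311.53  ]), array([280.6056, 290.1713])]
[array([252.4213, 263.5328]), array([256.4779, 262.8545])] [array([318.6334, 191.8906]), array([314.7953, 193.3238])]
```

View pics/e.png

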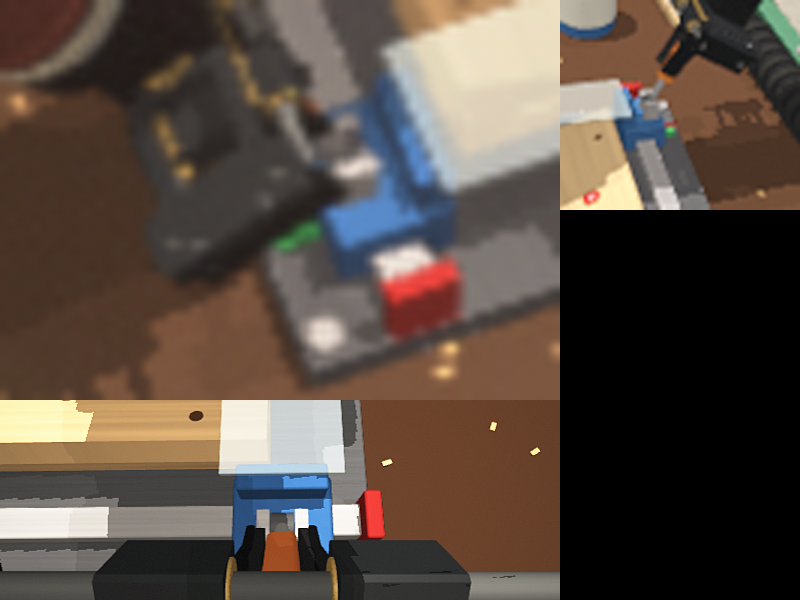

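The composite shows the carriage at the far end of the rail, with its green tag just past the gripper. The pointer itself is hidden. I'll measure the carriage centre in the wrist view.

Run:
```python
from h import *
for f in("w1","w2","w5"):
    z=np.load(f+".npz");c=dict(K=z["K"],T=z["T"]);a=z["a"]
    h=cv2.cvtColor(a,cv2.COLOR_RGB2HSV);m=cv2.inRange(h,(100,130,60),(120,255,255));m[:150]=0
    n,l,st,ce=cv2.connectedComponentsWithStats(m);i=1+st[1:,4].argmax();x0,y0,W,H,_=st[i];print(f,st[i])
    for r in range(y0+2,y0+H,max(3,H//5)):
        xs=np.nonzero(l[r]==i)[0];e=[jc(onz(c,xs.min()-.5,r,.059)),jc(onz(c,xs.max()+.5,r,.059))];print(r,xs.min(),xs.max(),e[0],e[1],(e[0]+e[1])[1]/2)
a=np.load("scene5.npy");S=camera_info("scene")
m=cv2.inRange(cv2.cvtColor(a,cv2.COLOR_RGB2HSV),(50,120,60),(80,255,255));y,x=np.nonzero(m);k=(abs(y-263)<8)&(abs(x-257)<9);print("green visible",np.c_[x[k],y[k]].tolist())
a=np.load("scene.npy");m=cv2.inRange(cv2.cvtColor(a,cv2.COLOR_RGB2HSV),(50,120,60),(80,255,255));y,x=np.nonzero(m);k=(abs(y-263)<8)&(abs(x-257)<9);print("start",x[k].mean(),y[k].mean(),jc(onz(S,x[k].mean(),y[k].mean(),.0235)),len(x[k]))
```

```text
w1 [276 236  47  23 621]
238 276 322 [ 0.0533 -0.0226  0.059 ] [0.0535 0.0465 0.059 ] 0.01196935080050499
242 277 321 [ 0.0596 -0.0211  0.059 ] [0.0598 0.0452 0.059 ] 0.012040124351907404
246 276 322 [ 0.066  -0.0227  0.059 ] [0.0661 0.0469 0.059 ] 0.012111011705933499
250 276 321 [ 0.0724 -0.0227  0.059 ] [0.0725 0.0456 0.059 ] 0.011440393619756682
254 276 321 [ 0.0788 -0.0227  0.059 ] [0.0789 0.0458 0.059 ] 0.011509935205811317
258 284 317 [ 0.0853 -0.0108  0.059 ] [0.0854 0.04   0.059 ] 0.014569680505033978
w2 [233 194  77  15 751]
196 234 309 [ 0.0682 -0.0212  0.059 ] [0.0684 0.047  0.059 ] 0.012914639257704101
199 234 309 [ 0.0719 -0.0215  0.059 ] [0.0722 0.0472 0.059 ] 0.01284900301867641
202 234 308 [ 0.0758 -0.0219  0.059 ] [0.076  0.0465 0.059 ] 0.012325367575031356
205 235 308 [ 0.0797 -0.0213  0.059 ] [0.0799 0.0468 0.059 ] 0.01271299353979627
208 237 305 [ 0.0836 -0.0198  0.059 ] [0.0839 0.0442 0.059 ] 0.01217654553984989
w5 [ 232  195  102   79 4715]
197 236 327 [0.0319 0.108  0.059 ] [0.0327 0.1732 0.059 ] 0.14059260649659464
212 234 330 [0.0429 0.1069 0.059 ] [0.0438 0.1748 0.059 ] 0.1408434861740604
227 233 331 [0.0537 0.1065 0.059 ] [0.0545 0.175  0.059 ] 0.14074629473875055
242 233 331 [0.0643 0.1068 0.059 ] [0.065  0.1745 0.059 ] 0.1406541016533513
257 232 333 [0.0746 0.1065 0.059 ] [0.0753 0.1753 0.059 ] 0.140897810105117
272 234 328 [0.0847 0.1081 0.059 ] [0.0853 0.1715 0.059 ] 0.13981367152458876
green visible [[258, 263], [259, 263], [257, 264], [258, 264], [255, 265], [256, 265]]
start 257.1 262.8 [0.0922 0.1393 0.0235] 20
```

The carriage centre reads 0.141 and the green tag 0.139 to 0.140, well within tolerance. Now I'll swing the lever back.

Request:
carry_out(
  series=[
    [0,0.0003,0.0065,-7,0,0,0],
    [0,0.0004,0.007,-7.5,0,0,0],
    [0,0.0004,0.007,-7.5,0,0,0],
    [0,0.0004,0.007,-7.5,0,0,0],
  ],
)

```text
time_s: 8.25
tcp_pos: [0.6443, 0.0966, 0.1229]
ee_rot: [0.535, -0.51, -0.46, 0.492]
contact_force: [7.3, 2.7, -17.9]
width: 0.185
```

```bash
python3 -c "from h import *;rep()"
```

```text
jig [0.0653 0.1398 0.1229] lean -0.05631100695658015 theta(tcp) 0.6144152287066411 r 0.04618109259441562 F [  7.2799   2.7295 -17.8659] w 0.18513521483180953 t 8.25 j5 [ 0.0292  0.4091  1.4851 -0.0025  1.3043 -1.4486]
```

Run:
```python
from h import *
rows(lev(-.03,.049,.140),ori(.53),0,ang=7.5)
```

```text
5 d [-0.0299  0.0026 -0.0036] deg [-33.589   -0.6295  -0.7045]
[[-0.0,0.0011,0.006,-6.72,-0.13,-0.14,0],[-0.0,0.0004,0.006,-6.72,-0.13,-0.14,0],[-0.0,-0.0004,0.006,-6.72,-0.13,-0.14,0],[0.0,-0.0011,0.006,-6.72,-0.13,-0.14,0],[0.0,-0.0018,0.0058,-6.72,-0.13,-0.14,0]]
```

Request:
carry_out(
  series=[
    [0,0,0.006,-6.7,0,0,0],
    [0,0,0.006,-6.7,0,0,0],
    [0,0,0.006,-6.7,0,0,0],
    [0,-0.0005,0.006,-6.7,0,0,0],
    [0,-0.0005,0.006,-6.7,0,0,0],
    [0,0,0.003,-1,0,0,0],
    [0,0,0.002,0,0,0,0],
  ],
)

```text
time_s: 8.95
tcp_pos: [0.6181, 0.0973, 0.1153]
ee_rot: [-0.343, 0.655, 0.597, -0.312]
contact_force: [23.4, 1.6, -17.4]
width: 0.18
```

```bash
python3 -c "
from h import *;rep()
z=camera_info('wrist');a=capture('wrist');np.savez('w6.npz',a=a,K=z['K'],T=z['T'])"
```

```text
jig [0.0391 0.1384 0.1153] lean 0.6066809250178995 theta(tcp) -0.00045583861867704023 r 0.04364628260428468 F [ 23.358    1.5896 -17.4466] w 0.18047635841957055 t 8.95 j5 [ 0.0855 -0.0281  2.1371 -0.236   0.444  -1.2107]
```

The lever is on its stop. I'll release, back off along the tool axis and check.

Request:
carry_out(
  series=[
    [0,0,-0.002,0,0,0,0],
    [0,0,0,0,0,0,0.5],
    [0,0,0,0,0,0,0.5],
    [0,0,0,0,0,0,0.5],
    [0,0,0,0,0,0,0.5],
    [0,0,0,0,0,0,0.5],
    [0,-0.02,0,0,0,0,0.6],
    [0,-0.035,0,0,0,0,0.6],
    [0,-0.04,0,0,0,0,0.6],
    [0,-0.04,0,0,0,0,0.6],
    [0,0,0,0,0,0,0.6],
  ],
)

```text
time_s: 10.1
tcp_pos: [0.5406, 0.1011, 0.231]
ee_rot: [-0.343, 0.656, 0.595, -0.313]
contact_force: [1.2, 0.4, 0.1]
width: 0.599
```

Run:
```python
from h import *
rep()
c=camera_info("wrist");a=capture("wrist");np.savez("w7.npz",a=a,K=c["K"],T=c["T"])
cv2.imwrite("pics/w7.png",a[:,:,::-1])
print("ptr",proj(c,jig(.11,.139,.029)),"grn",proj(c,jig(.0945,.139,.024)),"tip",proj(c,lev(0,.09,.139)),"hinge",proj(c,lev(0,0,.139)))
```

```text
jig [-0.0385  0.136   0.231 ] lean 0.6051142580145239 theta(tcp) -0.06911762523593934 r 0.18275872388175107 F [1.1856 0.4175 0.1068] w 0.5985879836933051 t 10.1 j5 [ 0.1187 -0.4063  2.2082 -0.1812  0.754  -1.2627]
ptr [286.8376 176.7946] grn [286.7432 164.0886] tip [287.3615 214.3483] hinge [286.9154 176.9983]
```

View pics/w7.png

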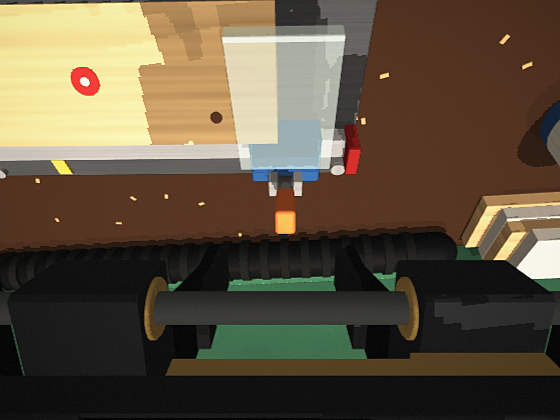

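The lever is back on its locked stop at (285,215), the carriage is at the tag end and the spot is uncovered at (85,81). I'll measure the pointer and spot, then plan the move to the stand.

```bash
python3 - <<'E'
from h import *
z=np.load("w7.npz");c=dict(K=z["K"],T=z["T"]);a=z["a"]
h=cv2.cvtColor(a,cv2.COLOR_RGB2HSV);m=cv2.inRange(h,(100,130,60),(120,255,255));m[:168]=0;m[184:]=0
for r in(170,174,178):
    xs=np.nonzero(m[r,230:340])[0]+230;print(r,xs.min(),xs.max(),jc(onz(c,(xs.min()+xs.max())/2,r,.059)))
m=cv2.inRange(h,(0,150,120),(8,255,255))|cv2.inRange(h,(172,150,120),(180,255,255));m[:,130:]=0
cnt,_=cv2.findContours(m,0,2);e=cv2.fitEllipse(max(cnt,key=cv2.contourArea));print("spot px",e)
o,d=ray(c,*e[0])
n=-np.sin(.35)*jx()+np.cos(.35)*np.array([0,0,1.])
P0=jig(-.087,0,.046) # front edge est.
for z0 in(.060,.064,.068):print(z0,onz(c,*e[0],z0),jc(onz(c,*e[0],z0)))
S=camera_info("scene");D=camera_info("side");l=[(c,*e[0])]
for n_,C0,box in(("scene",S,(250,190,40,50)),("side",D,(270,195,45,50))):
    im=capture(n_);np.save(n_+"7.npy",im);hh=cv2.cvtColor(im,cv2.COLOR_RGB2HSV)
    m=cv2.inRange(hh,(0,110,80),(9,255,255))|cv2.inRange(hh,(170,110,80),(180,255,255))
    u,v=proj(C0,onz(c,*e[0],.064));y,x=np.nonzero(m);k=(abs(x-u)<7)&(abs(y-v)<7);print(n_,u,v,k.sum(),x[k].mean(),y[k].mean());l.append((C0,x[k].mean(),y[k].mean()))
    g=cv2.inRange(hh,(50,110,60),(80,255,255));y,x=np.nonzero(g);u,v=proj(C0,jig(.0945,.139,.024));q=(abs(x-u)<7)&(abs(y-v)<7)
    y2,x2=np.nonzero(m);u2,v2=proj(C0,jig(.105,.138,.029));q2=(abs(x2-u2)<5)&(abs(y2-v2)<5)
    print(" green",x[q].mean() if q.any() else None,y[q].mean() if q.any() else None," ptr px",np.c_[x2[q2],y2[q2]].tolist(),[jc(onz(C0,i,j,.029)) for i,j in np.c_[x2[q2],y2[q2]]])
P=tri(l);print("spot tri",P,jc(P),tri(l[1:]),tri(l[::2]))
A=np.array([.54,.10,.36])
E
python3 - <<'E'
from h import *
import h
h.YAW=.084;R1=ori(0)
rows([.431,-.341,.27],R1,.8,step=.047)
E
```

```text
170 252 318 [0.0686 0.1371 0.059 ]
174 252 318 [0.0744 0.1371 0.059 ]
178 253 317 [0.0804 0.137  0.059 ]
spot px ((84.47435760498047, 80.79393005371094), (24.164060592651367, 32.148902893066406), 136.41259765625)
0.06 [ 0.5316 -0.0566  0.06  ] [-0.0351 -0.0218  0.06  ]
0.064 [ 0.5293 -0.0539  0.064 ] [-0.0375 -0.0193  0.064 ]
0.068 [ 0.5271 -0.0513  0.068 ] [-0.04   -0.0169  0.068 ]
scene 274.7850487152653 212.58175923939876 16 274.875 212.1875
 green 256.3333333333333 263.46666666666664  ptr px [[255, 260], [256, 260], [257, 260], [258, 260], [254, 261], [255, 261], [256, 261], [253, 262], [254, 262]] [array([0.0963, 0.1286, 0.029 ]), array([0.0929, 0.1299, 0.029 ]), array([0.0895, 0.1312, 0.029 ]), array([0.0861, 0.1325, 0.029 ]), array([0.1011, 0.1312, 0.029 ]), array([0.0977, 0.1325, 0.029 ]), array([0.0943, 0.1338, 0.029 ]), array([0.1059, 0.1338, 0.029 ]), array([0.1025, 0.1351, 0.029 ])]
side 290.0133494978222 215.29370435839417 14 289.7857142857143 215.35714285714286
 green 316.5 193.5  ptr px [[318, 191], [318, 192], [319, 192]] [array([0.109 , 0.1452, 0.029 ]), array([0.1073, 0.1388, 0.029 ]), array([0.1113, 0.138 , 0.029 ])]
spot tri [ 0.5287 -0.0543  0.0645] [-0.0382 -0.0198  0.0645] [ 0.5284 -0.0549  0.0647] [ 0.5289 -0.0538  0.064 ]
10 d [-0.1082 -0.4413  0.046 ] deg [34.0077 -9.9405 -3.359 ]
[[-0.045,-0.0073,0.0029,3.4,-0.99,-0.34,0.8],[-0.0449,-0.0073,0.0042,3.4,-0.99,-0.34,0.8],[-0.0448,-0.0073,0.0054,3.4,-0.99,-0.34,0.8],[-0.0446,-0.0072,0.0066,3.4,-0.99,-0.34,0.8],[-0.0444,-0.0071,0.0078,3.4,-0.99,-0.34,0.8],[-0.0443,-0.0068,0.009,3.4,-0.99,-0.34,0.8],[-0.0441,-0.0065,0.0101,3.4,-0.99,-0.34,0.8],[-0.0438,-0.0061,0.0113,3.4,-0.99,-0.34,0.8],[-0.0436,-0.0057,0.0124,3.4,-0.99,-0.34,0.8],[-0.0433,-0.0052,0.0134,3.4,-0.99,-0.34,0.8]]
```

The carriage reads 0.137 by wrist, against 0.139 to 0.140 for green. It's probably fine, but I'll do one direct overhead check of pointer against tag on the way.

Run:
```python
from h import *
rows(jig(-.07,.12,.36),ori(.25),.8,step=.047)
```

```text
3 d [-0.0313 -0.0128  0.136 ] deg [19.8006 -0.8136 -0.6864]
[[-0.0055,-0.0431,-0.0172,6.6,-0.27,-0.23,0.8],[-0.0054,-0.0448,-0.0121,6.6,-0.27,-0.23,0.8],[-0.0052,-0.0459,-0.0068,6.6,-0.27,-0.23,0.8]]
```

Request:
carry_out(
  series=[
    [-0.005,-0.043,-0.017,6.6,-0.3,-0.2,0.8],
    [-0.005,-0.045,-0.012,6.6,-0.3,-0.2,0.8],
    [-0.005,-0.046,-0.007,6.6,-0.3,-0.2,0.8],
    [0,0,0,0,0,0,0.8],
    [0,0,0,0,0,0,0.8],
  ],
)

```text
time_s: 10.75
tcp_pos: [0.4989, 0.0869, 0.3368]
ee_rot: [-0.463, 0.569, 0.524, -0.433]
contact_force: [1.2, 0.2, -0.9]
width: 0.792
```

Run:
```python
from h import *
rep()
c=camera_info("wrist");a=capture("wrist");np.savez("w8.npz",a=a,K=c["K"],T=c["T"])
u,v=proj(c,jig(.0945,.139,.024)).astype(int);print(u,v,proj(c,jig(.11,.139,.029)))
A=cv2.resize(a[v-25:v+25,u-40:u+40],(640,400),interpolation=cv2.INTER_CUBIC)
B=cv2.resize(a[:,:200],(0,0),fx=.01,fy=.01)
cv2.imwrite("pics/f.png",A[:,:,::-1]);np.save("uv.npy",[u,v])
```

```text
jig [-0.079   0.1187  0.3368] lean 0.19820385441900887 theta(tcp) 0.008768538298766837 r 0.29464093547783987 F [ 1.227   0.2109 -0.9149] w 0.7923369911801422 t 10.75 j5 [ 0.0373 -0.2809  1.8179 -0.0306  1.4087 -1.4551]
296 231 [296.7284 242.4194]
```

View pics/f.png

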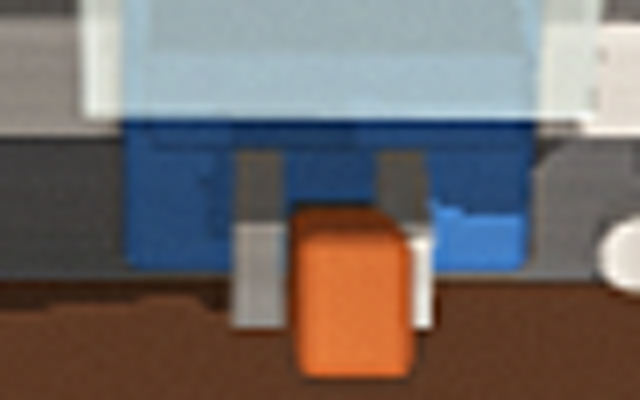

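The pointer is hidden under the lever in this view. The carriage edges (columns 124 to 527 of the crop) centre on about column 296.7, which matches 0.138 to 0.139, so it is on the tag. On to the probe.

Run:
```python
from h import *
import h
h.YAW=.084;R1=ori(0)
rows([.431,-.341,.27],R1,.8,step=.047)
```

```text
10 d [-0.0681 -0.4279 -0.0673] deg [11.3908 -9.1588 -1.3736]
[[-0.0431,0.0062,0.0048,1.14,-0.92,-0.14,0.8],[-0.0431,0.0062,0.0054,1.14,-0.92,-0.14,0.8],[-0.043,0.0062,0.006,1.14,-0.92,-0.14,0.8],[-0.0429,0.0063,0.0065,1.14,-0.92,-0.14,0.8],[-0.0428,0.0063,0.0071,1.14,-0.92,-0.14,0.8],[-0.0427,0.0063,0.0076,1.14,-0.92,-0.14,0.8],[-0.0426,0.0064,0.0082,1.14,-0.92,-0.14,0.8],[-0.0425,0.0065,0.0087,1.14,-0.92,-0.14,0.8],[-0.0424,0.0065,0.0093,1.14,-0.92,-0.14,0.8],[-0.0422,0.0066,0.0098,1.14,-0.92,-0.14,0.8]]
```

Request:
carry_out(
  series=[
    [-0.043,0.006,0.005,1.1,-0.9,-0.1,0.8],
    [-0.043,0.006,0.005,1.1,-0.9,-0.1,0.8],
    [-0.043,0.006,0.006,1.1,-0.9,-0.1,0.8],
    [-0.043,0.006,0.006,1.1,-0.9,-0.1,0.8],
    [-0.043,0.006,0.007,1.1,-0.9,-0.1,0.8],
    [-0.043,0.006,0.008,1.1,-0.9,-0.1,0.8],
    [-0.043,0.006,0.008,1.1,-0.9,-0.1,0.8],
    [-0.043,0.006,0.009,1.1,-0.9,-0.1,0.8],
    [-0.042,0.006,0.009,1.1,-0.9,-0.1,0.8],
    [-0.042,0.006,0.01,1.1,-0.9,-0.1,0.8],
    [0,0,0,0,0,0,0.8],
    [0,0,0,0,0,0,0.8],
  ],
)

```text
time_s: 12.0
tcp_pos: [0.422, -0.3504, 0.2393]
ee_rot: [0.486, -0.467, -0.52, 0.526]
contact_force: [0.1, 0.4, -0.2]
width: 0.803
```

Run:
```python
from h import *
import h
p,R,s=pose();print(p,s["time_s"])
c=camera_info("wrist");a=capture("wrist");np.savez("w9.npz",a=a,K=c["K"],T=c["T"])
cv2.imwrite("pics/w9.png",a[:,:,::-1])
for z in(.146,.07):print(proj(c,[.431,-.3413,z]))
hh=cv2.cvtColor(a,cv2.COLOR_RGB2HSV);m=cv2.inRange(hh,(20,150,100),(33,255,255))
n,l,st,ce=cv2.connectedComponentsWithStats(m);print(st[1:][st[1:,4]>150],ce[1:][st[1:,4]>150])
h.YAW=.084;rows([.431,-.3413,.099],ori(0),.8,step=.04)
```

```text
[ 0.422  -0.3504  0.2393] 12.0
[291.2133 225.5728]
[287.9474 200.8082]
[[140  60  49  76 820]
 [274 189  33  51 684]] [[171.4963 100.2207]
 [288.9269 203.886 ]]
4 d [ 0.0092  0.0087 -0.14  ] deg [-1.4599  0.557   0.8087]
[[0.0014,0.0349,-0.0034,-0.36,0.14,0.2,0.8],[0.0016,0.035,-0.0032,-0.36,0.14,0.2,0.8],[0.0017,0.035,-0.0029,-0.36,0.14,0.2,0.8],[0.0018,0.035,-0.0027,-0.36,0.14,0.2,0.8]]
```

View pics/w9.png

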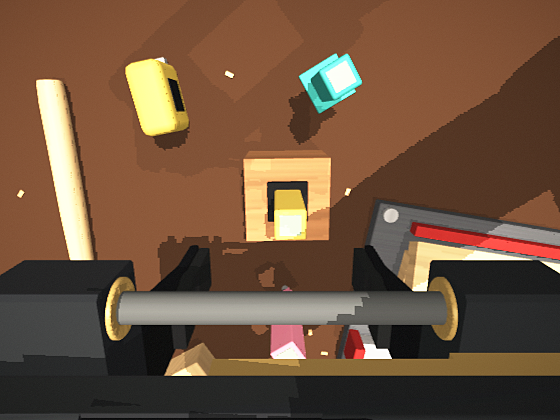

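The probe top is at (290,226), as predicted and square to the tool. The decoys at (338,80) and (288,335) are clear of the fingers. Descending.

Request:
carry_out(
  series=[
    [0.0016,0.035,-0.003,-0.4,0.1,0.2,0.8],
    [0.0016,0.035,-0.003,-0.4,0.1,0.2,0.8],
    [0.0016,0.035,-0.003,-0.4,0.1,0.2,0.8],
    [0.0016,0.033,-0.003,-0.3,0.1,0.2,0.8],
    [0,0,0,0,0,0,0.6],
  ],
)

```text
time_s: 12.55
tcp_pos: [0.4334, -0.3348, 0.0971]
ee_rot: [-0.474, 0.478, 0.523, -0.522]
contact_force: [0.3, 0.6, -0.1]
width: 0.767
```

Run:
```python
from h import *
import h
h.YAW=.084;rep();rows([.431,-.3413,.099],ori(0),.5,step=.04)
```

```text
jig [-0.1593 -0.2848  0.0971] lean 0.004988164493843572 theta(tcp) -0.9795996267791798 r 0.2202355419079757 F [ 0.2896  0.585  -0.148 ] w 0.7672353401975491 t 12.55 j5 [-0.803   0.1589  1.8458  0.0023  1.1315 -2.4673]
1 d [-0.0024 -0.0065  0.0019] deg [ 0.2851  0.489  -0.167 ]
[[-0.0063,-0.0019,0.003,0.29,0.49,-0.17,0.5]]
```

Request:
carry_out(
  series=[
    [-0.0063,-0.002,0.003,0.3,0.5,-0.2,0.5],
    [0,0,0,0,0,0,0],
    [0,0,0,0,0,0,0],
    [0,0,0,0,0,0,0],
    [0,0,0,0,0,0,0],
    [0,0,0,0,0,0,0],
    [0,0,0,0,0,0,0],
    [0,0,0,0,0,0,0],
  ],
)

```text
time_s: 13.35
tcp_pos: [0.4343, -0.3429, 0.1072]
ee_rot: [0.475, -0.481, -0.521, 0.521]
contact_force: [-0.2, -0.5, -1.1]
width: 0.271
```

Run:
```python
from h import *
p,R,s=pose();print(p,R,s["width"],s["contact_force"])
```

```text
[ 0.4343 -0.3429  0.1072] [[-0.0854  0.0063 -0.9963]
 [ 0.9963 -0.0059 -0.0854]
 [-0.0064 -1.     -0.0057]] 0.2708681601323379 [-0.1735 -0.4996 -1.0523]
```

Gripped at 23.6 mm. Lift.

Request:
carry_out(
  series=[
    [0,-0.015,0,0,0,0,0],
    [0,-0.03,0,0,0,0,0],
    [0,-0.03,0,0,0,0,0],
    [0,-0.03,0,0,0,0,0],
    [0,-0.03,0,0,0,0,0],
    [0,0,0,0,0,0,0],
    [0,0,0,0,0,0,0],
  ],
)

```text
time_s: 14.05
tcp_pos: [0.4328, -0.342, 0.2508]
ee_rot: [0.475, -0.481, -0.521, 0.521]
contact_force: [0.3, 0.0, -3.3]
width: 0.272
```

Run:
```python
from h import *
p,R,s=pose();print(p,s["width"],s["contact_force"],s["time_s"])
S=camera_info("scene");D=camera_info("side");a=capture("scene");b=capture("side")
tiles=[];l=[]
for c,im in((S,a),(D,b)):
    u,v=proj(c,p+.045*R[:,1]).astype(int);print(u,v,"tip exp",proj(c,p+.085*R[:,1]),"flange exp",proj(c,p+.032*R[:,1]))
    tiles.append(cv2.resize(im[v-30:v+30,u-25:u+25],(400,480),interpolation=cv2.INTER_CUBIC))
cv2.imwrite("pics/g.png",np.hstack(tiles)[:,:,::-1])
```

```text
[ 0.4328 -0.342   0.2508] 0.2724230564048307 [ 0.2977  0.0432 -3.3039] 14.05
265 128 tip exp [265.4594 135.6619] flange exp [265.3548 126.3627]
284 248 tip exp [284.8568 259.0019] flange exp [284.6584 245.5216]
```

View pics/g.png

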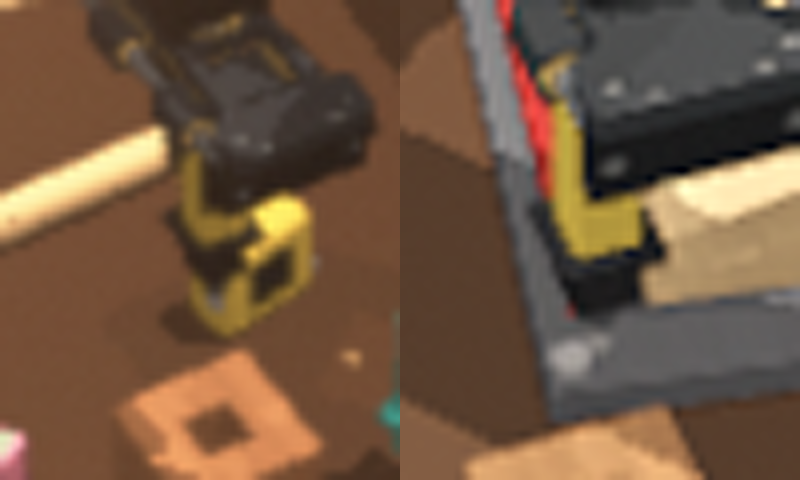

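The probe hangs straight in the fingers, clear of the stand hole. I have used all 12 picture views, so from here I'll check numerically.

```bash
cat >> h.py <<'E'
SPOT=np.array([.5288,-.0542,.0643])
TT=np.array([.0,.092,.0033])  # tip in tool frame, free
def nrm():return -np.sin(.35)*jx()+np.cos(.35)*np.array([0,0,1.])
def goal(gap):
    R=ori(.35);return SPOT+gap*nrm()-R@TT,R
E
python3 - <<'E'
from h import *
P,R=goal(.085);rows(P,R,0,step=.04)
E
```

```text
8 d [ 0.0387  0.2922 -0.0184] deg [-19.6917   9.3413   1.3148]
[[0.036,0.0021,-0.0079,-2.46,1.17,0.16,0],[0.0362,0.0023,-0.0071,-2.46,1.17,0.16,0],[0.0363,0.0025,-0.0062,-2.46,1.17,0.16,0],[0.0364,0.0027,-0.0054,-2.46,1.17,0.16,0],[0.0365,0.0028,-0.0045,-2.46,1.17,0.16,0],[0.0366,0.0028,-0.0037,-2.46,1.17,0.16,0],[0.0367,0.0029,-0.0028,-2.46,1.17,0.16,0],[0.0367,0.0029,-0.0019,-2.46,1.17,0.16,0]]
```

Request:
carry_out(
  series=[
    [0.036,0,-0.008,-2.5,1.2,0.2,0],
    [0.036,0,-0.007,-2.5,1.2,0.2,0],
    [0.036,0,-0.006,-2.5,1.2,0.2,0],
    [0.036,0,-0.005,-2.5,1.2,0.2,0],
    [0.036,0.003,-0.005,-2.5,1.2,0.2,0],
    [0.036,0.003,-0.004,-2.4,1.1,0.1,0],
    [0.036,0.003,-0.003,-2.4,1.1,0.1,0],
    [0.036,0.003,-0.002,-2.4,1.1,0.1,0],
    [0,0,0,0,0,0,0],
    [0,0,0,0,0,0,0],
  ],
)

```text
time_s: 15.15
tcp_pos: [0.4644, -0.0393, 0.2211]
ee_rot: [-0.432, 0.597, 0.554, -0.387]
contact_force: [0.5, 0.3, -1.2]
width: 0.279
```

Run:
```python
from h import *
p,R,s=pose();print(p,s["joints"],s["contact_force"],s["time_s"])
P,Rg=goal(.03);rows(P,Rg,0,step=.02)
c=camera_info("wrist");a=capture("wrist");np.savez("w10.npz",a=a,K=c["K"],T=c["T"])
print("tip",proj(c,p+R@TT),"org",proj(c,p+R@(TT-[0,.056,0])),"spot",proj(c,SPOT))
hh=cv2.cvtColor(a,cv2.COLOR_RGB2HSV);m=cv2.inRange(hh,(0,150,120),(8,255,255))|cv2.inRange(hh,(172,150,120),(180,255,255))
u,v=proj(c,SPOT);y,x=np.nonzero(m);k=(abs(x-u)<30)&(abs(y-v)<30);print("spot seen",k.sum(),x[k].min() if k.any() else 0,x[k].max() if k.any() else 0,y[k].min() if k.any() else 0,y[k].max() if k.any() else 0)
u,v=proj(c,p+R@TT).astype(int)
g=cv2.cvtColor(a,cv2.COLOR_RGB2GRAY)
for r in range(v-28,v+34,4):print(r,[tuple(a[r,q]) if 0 else int(g[r,q]) for q in range(u-24,u+26,3)], "sat",[int(hh[r,q,1]) for q in range(u-15,u+16,5)])
```

```text
[ 0.4644 -0.0393  0.2211] [-0.3231 -0.4783  2.1955  0.1033  1.1042 -1.8363] [ 0.4714  0.2611 -1.1707] 15.15
3 d [ 0.0258 -0.0119 -0.0411] deg [-0.8905 -0.7368  0.742 ]
[[-0.0034,0.0158,-0.0039,-0.3,-0.25,0.25,0],[-0.0034,0.0158,-0.0038,-0.3,-0.25,0.25,0],[-0.0033,0.0159,-0.0038,-0.3,-0.25,0.25,0]]
tip [281.8233 206.4168] org [281.969 233.557] spot [269.1097 197.326 ]
spot seen 218 259 280 187 200
178 [176, 177, 176, 177, 176, 175, 174, 175, 176, 175, 176, 174, 175, 173, 173, 175, 173] sat [122, 122, 124, 124, 126, 126, 126]
182 [186, 186, 188, 186, 186, 187, 188, 186, 187, 183, 186, 185, 185, 186, 185, 185, 178] sat [124, 124, 124, 122, 122, 125, 124]
186 [183, 182, 186, 187, 187, 185, 188, 181, 183, 182, 180, 179, 180, 177, 177, 179, 175] sat [121, 123, 125, 124, 126, 123, 125]
190 [172, 177, 81, 89, 89, 88, 83, 147, 173, 171, 174, 172, 173, 174, 171, 173, 167] sat [202, 201, 211, 124, 124, 125, 125]
194 [180, 80, 88, 85, 107, 82, 87, 87, 155, 180, 178, 178, 179, 180, 178, 179, 165] sat [207, 199, 203, 147, 125, 125, 124]
198 [176, 89, 88, 162, 199, 207, 86, 87, 138, 176, 176, 174, 
[... 452 characters left out ...]
6, 38, 51, 38, 49, 49]
218 [21, 59, 91, 91, 94, 91, 90, 93, 93, 93, 94, 94, 94, 91, 92, 83, 15] sat [187, 182, 179, 183, 182, 184, 184]
222 [19, 86, 94, 92, 94, 92, 95, 93, 93, 93, 91, 92, 91, 94, 97, 96, 14] sat [183, 182, 182, 180, 181, 181, 182]
226 [15, 96, 91, 94, 94, 93, 94, 92, 94, 92, 94, 91, 95, 92, 93, 96, 14] sat [182, 183, 185, 182, 182, 180, 184]
230 [25, 93, 93, 93, 95, 94, 95, 94, 92, 93, 92, 90, 94, 94, 92, 92, 38] sat [180, 182, 184, 184, 180, 180, 179]
234 [65, 91, 94, 94, 96, 93, 94, 94, 92, 94, 93, 94, 92, 95, 94, 93, 79] sat [181, 182, 180, 185, 182, 186, 180]
238 [85, 93, 92, 94, 92, 91, 95, 93, 94, 95, 95, 94, 94, 92, 94, 93, 96] sat [179, 181, 183, 184, 183, 179, 184]
```

Run:
```python
from h import *
from scipy.optimize import fsolve
z=np.load("w10.npz");c=dict(K=z["K"],T=z["T"]);a=z["a"];p,R,s=pose()
g=cv2.cvtColor(a,cv2.COLOR_RGB2GRAY);hh=cv2.cvtColor(a,cv2.COLOR_RGB2HSV)
print([(r,int(g[r,282:300:4].mean())) for r in range(196,222)])
print([(q,int(g[208,q])) for q in range(235,330,3)]);print([(q,int(g[225,q])) for q in list(range(255,264))+list(range(298,310))])
T=np.array(c["T"]);Tt=R.T@T[:3,:3];tt=R.T@(T[:3,3]-p);K=c["K"]
def pr(P):q=K@(Tt.T@(np.array(P)-tt));return q[:2]/q[2]
for L0 in(.029,.033,.037,.041):
  for dz in(0,.0033):print(L0,dz,"bound",pr([0,L0-.006,dz+.012])[1],"edge",pr([0,L0,dz+.019])[1],"hw",pr([.012,L0-.02,dz+.012])[0],pr([-.012,L0-.02,dz+.012])[0],"fl",pr([.019,L0,dz+.019])[0])
```

```text
[(196, 186), (197, 183), (198, 176), (199, 181), (200, 188), (201, 0), (202, 5), (203, 13), (204, 18), (205, 19), (206, 18), (207, 18), (208, 19), (209, 19), (210, 19), (211, 19), (212, 18), (213, 17), (214, 20), (215, 61), (216, 99), (217, 94), (218, 94), (219, 93), (220, 92), (221, 93)]
[(235, 183), (238, 181), (241, 181), (244, 184), (247, 157), (250, 22), (253, 22), (256, 24), (259, 22), (262, 18), (265, 20), (268, 19), (271, 20), (274, 19), (277, 18), (280, 17), (283, 21), (286, 19), (289, 19), (292, 20), (295, 19), (298, 20), (301, 18), (304, 14), (307, 16), (310, 19), (313, 15), (316, 157), (319, 162), (322, 168), (325, 171), (328, 170)]
[(255, 21), (256, 19), (257, 14), (258, 25), (259, 66), (260, 96), (261, 93), (262, 92), (263, 94), (298, 94), (299, 94), (300, 94), (301, 93), (302, 94), (303, 88), (304, 58), (305, 15), (306, 22), (307, 23), (308, 24), (309, 23)]
0.029 0 bound 226.28174613594297 edge 210.60460889619984 hw 305.5242437269018 257.72151388458565 fl 316.1995026295371
0.029 0.0033 bound 220.4762295689623 edge 204.83498808310284 hw 305.6583334601902 257.60776617750315 fl 316.37252405184904
0.033 0 bound 223.84734799888813 edge 208.51141751391825 hw 305.0260855724738 258.20974114736566 fl 315.54185569571223
0.033 0.0033 bound 218.14256218149876 edge 202.84155672842732 hw 305.1548650670314 258.1008311082522 fl 315.70853862136124
0.037 0 bound 221.50487891729392 edge 206.4958332849822 hw 304.5480707912201 258.6782276334733 fl 314.9085926034215
0.037 0.0033 bound 215.89742922525912 edge 200.92237076336215 hw 304.67185603199613 258.57386049919756 fl 315.069284285712
0.041 0 bound 219.2492281760876 edge 204.55361872030315 hw 304.08900182806775 259.12814690273984 fl 314.2983819016959
0.041 0.0033 bound 213.7358862756773 edge 199.07335811367733 hw 304.20808408457924 259.02805123960223 fl 314.45340458855276
```

The flange position in the wrist image confirms the grasp model: tip 93 mm beyond the TCP, offset 3.3 mm in z. Approaching.

```bash
sed -i 's/TT=np.array(\[.0,.092/TT=np.array([.0,.0933/' h.py
python3 - <<'E'
from h import *
P,Rg=goal(.02);rows(P,Rg,0,step=.022)
E
```

```text
3 d [ 0.029  -0.0119 -0.0489] deg [-0.9453 -0.8071  0.7615]
[[-0.0034,0.0186,-0.0041,-0.32,-0.27,0.25,0],[-0.0033,0.0187,-0.004,-0.32,-0.27,0.25,0],[-0.0032,0.0187,-0.0039,-0.32,-0.27,0.25,0]]
```

Request:
carry_out(
  series=[
    [-0.0034,0.0185,-0.004,-0.3,-0.3,0.25,0],
    [-0.0033,0.0185,-0.004,-0.3,-0.3,0.25,0],
    [-0.0032,0.0185,-0.004,-0.3,-0.3,0.25,0],
    [0,0,0,0,0,0,0],
    [0,0,0,0,0,0,0],
  ],
)

```text
time_s: 15.7
tcp_pos: [0.4934, -0.0578, 0.1697]
ee_rot: [-0.423, 0.602, 0.553, -0.39]
contact_force: [-0.4, 0.5, -1.7]
width: 0.273
```

```bash
cat > chk.py <<'E'
from h import *
p,R,s=pose();F=s["contact_force"];d=p+R@TT-SPOT
n=nrm();print("tip-spot along n %.4f  jx %.4f jy %.4f"%(d@n,(d-(d@n)*n)@(np.cos(.35)*jx()+np.sin(.35)*np.array([0,0,1])),d@jy()),"ang",np.degrees(np.arccos(-R[:,1]@n)),"F.n",np.dot(F,n),F,s["time_s"],s["width"])
E
cat > meas.py <<'E'
from h import *
c=camera_info("wrist");a=capture("wrist");p,R,s=pose()
hh=cv2.cvtColor(a,cv2.COLOR_RGB2HSV);m=cv2.inRange(hh,(0,150,120),(8,255,255))|cv2.inRange(hh,(172,150,120),(180,255,255))
u,v=proj(c,SPOT);y,x=np.nonzero(m);k=(abs(x-u)<45)&(abs(y-v)<45)
t=np.array([np.cos(.35)*jx()+np.sin(.35)*np.array([0,0,1]),jy()])
pt=[proj(c,SPOT+.011*(np.cos(b)*t[0]+np.sin(b)*t[1])) for b in np.arange(0,6.28,.1)];pt=np.array(pt)
print("pred ring",pt.min(0),pt.max(0),"seen",k.sum(),(x[k].min(),y[k].min(),x[k].max(),y[k].max()) if k.any() else 0,"tip",proj(c,p+R@TT))
E
python3 chk.py; python3 meas.py; python3 -c "
from h import *
P,Rg=goal(.008);rows(P,Rg,0,step=.022)"
```

```text
tip-spot along n 0.0177  jx -0.0006 jy -0.0067 ang 0.3815066713587086 F.n -1.488002379019489 [-0.4121  0.4769 -1.7477] 15.7 0.27300382692084946
pred ring [276.2744 186.6024] [304.5246 213.8783] seen 258 (np.int64(278), np.int64(188), np.int64(304), np.int64(200)) tip [281.8923 205.7302]
1 d [ 0.004   0.006  -0.0091] deg [-0.3225 -0.2174 -0.2113]
[[0.0063,0.0097,-0.0003,-0.32,-0.22,-0.21,0]]
```

Request:
carry_out(
  series=[
    [0.0063,0.004,0,-0.3,-0.2,-0.2,0],
    [0,0.003,0,0,0,0,0],
    [0,0,0,0,0,0,0],
  ],
)

```text
time_s: 16.05
tcp_pos: [0.4969, -0.052, 0.1647]
ee_rot: [-0.42, 0.603, 0.556, -0.388]
contact_force: [-0.5, -0.3, -2.0]
width: 0.27
```

```bash
python3 chk.py; python3 meas.py; python3 chk.py
```

```text
tip-spot along n 0.0120  jx 0.0013 jy -0.0004 ang 0.1512477188412906 F.n -1.669031391516536 [-0.5228 -0.2644 -1.9594] 16.05 0.2700536819100218
pred ring [267.8913 185.7327] [296.7543 213.554 ] seen 281 (np.int64(269), np.int64(187), np.int64(296), np.int64(200)) tip [281.887  206.1111]
tip-spot along n 0.0122  jx 0.0014 jy -0.0003 ang 0.1607085833227684 F.n -1.0211825011956532 [ 0.1662  0.5323 -1.0419] 16.1 0.2695240990593143
```

Request:
carry_out(
  series=[
    [0,0.004,0,0,0,0,0],
    [0,0.004,0,0,0,0,0],
    [0,0,0,0,0,0,0],
  ],
)

```text
time_s: 16.4
tcp_pos: [0.5003, -0.052, 0.1577]
ee_rot: [-0.42, 0.603, 0.557, -0.388]
contact_force: [0.8, 0.1, -1.9]
width: 0.274
```

```bash
python3 chk.py
```

```text
tip-spot along n 0.0042  jx 0.0022 jy -0.0002 ang 0.2518797767019905 F.n -2.0747008558472575 [ 0.7909  0.1025 -1.9237] 16.4 0.2735600891204737
```

Request:
carry_out(
  series=[
    [0,0.004,0,0,0,0,0],
    [0,0,0,0,0,0,0],
  ],
)

```text
time_s: 16.6
tcp_pos: [0.5017, -0.0521, 0.1534]
ee_rot: [-0.42, 0.603, 0.557, -0.388]
contact_force: [-0.1, 0.0, -1.7]
width: 0.269
```

```bash
python3 chk.py
```

```text
tip-spot along n -0.0003  jx 0.0021 jy -0.0001 ang 0.23161227261896808 F.n -1.5337119238089223 [-0.1485  0.0377 -1.6878] 16.6 0.2691194900437201
```

Request:
carry_out(
  series=[
    [0,0.002,0,0,0,0,0],
    [0,0,0,0,0,0,0],
  ],
)

```text
time_s: 16.8
tcp_pos: [0.5027, -0.0522, 0.1517]
ee_rot: [-0.419, 0.603, 0.557, -0.388]
contact_force: [-0.3, -0.2, -0.4]
width: 0.272
```

```bash
python3 chk.py
```

```text
tip-spot along n -0.0022  jx 0.0025 jy -0.0002 ang 0.26041120844548515 F.n -0.2675014393594865 [-0.2626 -0.2451 -0.3733] 16.8 0.2721056234532485
```

Request:
carry_out(
  series=[
    [0,0.002,0.0005,0,0,0,0],
    [0,0.002,0,0,0,0,0],
    [0,0,0,0,0,0,0],
  ],
)

```text
time_s: 17.1
tcp_pos: [0.504, -0.0523, 0.1482]
ee_rot: [-0.419, 0.603, 0.557, -0.388]
contact_force: [-2.0, -0.2, 0.5]
width: 0.273
```

```bash
cat > favg.py <<'E'
from h import *
f=[]
for i in range(6):
    capture("side");f.append(pose()[2]["contact_force"]@nrm())
print("Fn avg",np.mean(f),np.std(f))
E
python3 favg.py; python3 chk.py
```

```text
Fn avg 1.21632977685096 0.2859754751537372
tip-spot along n -0.0059  jx 0.0027 jy -0.0002 ang 0.31148964927352746 F.n 1.2548353180738712 [-1.2308  0.2114  0.8819] 17.4 0.2734985489801952
```

Request:
carry_out(
  series=[
    [0,0.001,0.0005,0,0,0,0],
    [0,0,0,0,0,0,0],
    [0,0,0,0,0,0,0],
    [0,0,0,0,0,0,0],
  ],
)

```text
time_s: 17.8
tcp_pos: [0.5041, -0.0523, 0.1475]
ee_rot: [-0.419, 0.603, 0.557, -0.388]
contact_force: [-1.8, 0.2, 1.5]
width: 0.272
```

```bash
python3 favg.py; python3 chk.py; python3 meas.py; python3 favg.py; python3 chk.py
python3 - <<'E'
from h import *
print(pose()[2]["joint_vel"])
z=camera_info("scene");im=capture("scene");hh=cv2.cvtColor(im,cv2.COLOR_RGB2HSV)
m=cv2.inRange(hh,(5,150,120),(18,255,255));y,x=np.nonzero(m);u,v=proj(z,lev(0,.07,.138));k=(abs(x-u)<9)&(abs(y-v)<9);print("lever px",u,v,x[k].mean(),y[k].mean(),k.sum(),"unlocked would be",proj(z,lev(1,.07,.138)))
E
```

```text
Fn avg 1.396364737897353 0.6358625403369442
tip-spot along n -0.0067  jx 0.0026 jy -0.0002 ang 0.3603580345156833 F.n 1.4512442398400864 [-1.8104  1.0648  0.8556] 18.1 0.27490451076006567
pred ring [266.6201 190.1417] [297.5295 219.7734] seen 204 (np.int64(269), np.int64(191), np.int64(296), np.int64(200)) tip [281.8218 205.9611]
Fn avg 1.7554901465115507 0.2991700292834121
tip-spot along n -0.0067  jx 0.0026 jy -0.0002 ang 0.35754167264154973 F.n 1.8514612291676078 [-2.0903  0.6596  1.1914] 18.45 0.2741384707861113
[ 0.0019  0.0011  0.0004 -0.0011 -0.0008  0.0007]
lever px 273.715500429369 240.55515973032982 269.92753623188406 241.57971014492753 69 unlocked would be [255.6462 246.4863]
```

The press looks right: net about 3 N, nose about 6 mm in, steady. The lever centroid is a bit off its prediction, so I'll verify its angle against the starting image with the same mask.

Run:
```python
from h import *
for n in("scene","side"):
  z=camera_info(n)
  for f,cy in(("start",.0125),("w7",.138),("now",.138)):
    im=capture(n) if f=="now" else np.load(n+(".npy" if f=="start" else "7.npy"))
    hh=cv2.cvtColor(im,cv2.COLOR_RGB2HSV);m=cv2.inRange(hh,(5,150,100),(18,255,255));u,v=proj(z,lev(0,.065,cy))
    mm=np.zeros_like(m);mm[int(v)-14:int(v)+15,int(u)-14:int(u)+15]=1;N,l,st,ce=cv2.connectedComponentsWithStats(m*mm);i=1+st[1:,4].argmax()
    print(n,f,"centroid",ce[i],st[i],"pred 0/.15/1:",proj(z,lev(0,.063,cy)),proj(z,lev(.15,.063,cy)),proj(z,lev(1,.063,cy)))
z=np.load("w7.npz");c=dict(K=z["K"],T=z["T"]);z2=np.load("w2.npz");c2=dict(K=z2["K"],T=z2["T"])
for zz,cc,cy in((z,c,.138),(z2,c2,.0125)):
    hh=cv2.cvtColor(zz["a"],cv2.COLOR_RGB2HSV);m=cv2.inRange(hh,(5,200,150),(18,255,255));m[:160]=0;m[290:]=0;N,l,st,ce=cv2.connectedComponentsWithStats(m);i=1+st[1:,4].argmax()
    print("wrist",st[i],[proj(cc,lev(t,.09,cy)) for t in(0,.1,.2)])
```

```text
scene start centroid [257.7969 214.2812] [254 209   9  12  64] pred 0/.15/1: [260.5919 214.1589] [258.3382 214.2554] [244.8734 219.1026]
scene w7 centroid [269.9718 241.507 ] [265 236  11  12  71] pred 0/.15/1: [272.8265 241.7625] [270.523  241.9394] [256.6094 247.0923]
scene now centroid [269.9275 241.5797] [265 236  11  12  69] pred 0/.15/1: [272.8265 241.7625] [270.523  241.9394] [256.6094 247.0923]
side start centroid [309.8548 192.2903] [305 186  10  13  62] pred 0/.15/1: [307.0542 192.6347] [309.4619 191.4876] [323.5919 190.7161]
side w7 centroid [302.2247 172.5618] [297 166  12  14  89] pred 0/.15/1: [299.5727 172.8039] [301.8157 171.7144] [315.0722 171.1186]
side now centroid [302.2614 172.6136] [297 166  12  14  88] pred 0/.15/1: [299.5727 172.8039] [301.8157 171.7144] [315.0722 171.1186]
wrist [285 210  10   3  12] [array([286.0022, 214.3589]), array([286.1003, 225.1493]), array([286.1924, 234.9951])]
wrist [256 241  25  23  77] [array([267.2799, 245.8064]), array([267.484 , 258.9639]), array([267.7236, 270.975 ])]
```

The lever's offset from its prediction matches the starting locked state in both cameras (-2.8 px and +2.7 px), so it is fully locked. Handing in.

```bash
python3 -c "
from cell import *
print(close_job())"
```

```text
the job is handed in; nothing more can be done
None
```

I unlocked the lever, slid the carriage to the green tag, and locked the lever again. I then took the probe from its stand and pressed it on the red spot. I handed in at about 19 s while still holding it there. No verdict came back.

**Last checks before handing in:**
- **Lever:** its image offsets match the locked starting state in both fixed cameras.
- **Carriage:** its centre is within about 1–3 mm of the green tag along the slide (limit 7 mm). I inferred this from the carriage edges, because the pointer was hidden in the close view.
- **Probe position:** the tip is about 2–3 mm from the spot centre and about 0.4° off square.
- **Probe press:** net force is about 3 N, with the nose roughly 6 mm in and the arm still. The force reading carries about ±0.4 N of noise.

**What disagreed:**
- My first approach to the lever ended off target, and I don't know why. The lever and carriage had not moved, and the second try was fine.
- The arm also rose about 8 mm while closing on the probe. I re-measured the tip offset from the flange in the wrist picture before pressing.
- From the scene camera alone, the pointer looked about 6 mm off the tag. That camera showed a similar bias at the start, so I relied on the wrist readings.
- I did not re-check the bystanders' positions at the end. The planned path kept clear of them.

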